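# Clamp the knife sharpener with short ratchet swings

### The job

Slide the tongue of the knife sharpener fully home into the worktop clamp, against its back stop. Then let go of it and tighten the clamp by swinging its ratchet lever back and forth until the clamp has gone firm and holds the tongue: stop when it goes firm, do not force the lever. Leave everything else standing where it is.

Things in the scene. Friction and masses are not known exactly. Their poses are not given: they have to be found in the camera images.
- sharpener_head (a point): Loose knife sharpener, 0.6 kg: black upright head (46 mm along x, 28 mm across y, 10 to 94 mm above the worktop; above 64 mm a V notch splits it along x into two horns) on a steel foot 70 x 70 x 10 mm. Site: centre of the head, 52 mm above the foot's underside; x points to the tongue tip, z up. Grip it across y.
- tongue_tip (a point): Tip of the sharpener's tongue, 5 mm above its underside, 105 mm ahead (x) of the head's centre. The tongue is steel, 10 mm thick, 36 mm wide, with a half-round end (radius 18 mm), and reaches 65 mm out from the foot. Axes as for the head.
- clamp: Grey iron clamp fixed to the worktop, 70 x 112 mm, top plate at z = 38 mm. Origin: screw axis at worktop level; x points from the open mouth (robot's side) into the throat, y left. Throat 42 mm wide, mouth at x = -35, back stop at x = +22 mm. At the start the pad hangs 2.8 to 4.6 mm clear of the tongue. Two steel uprights (x = +-37, y = 33, up to z = 66 mm) block a full turn of the lever.
- clamp_stop (a point): Point on the face of the clamp's back stop, 22 mm along x from the clamp's origin and 5 mm above the worktop: the tongue tip meets it when fully home. Axes as for the clamp.
- lever (a joint): Ratchet lever angle (rad): 0 points to the clamp's +y, grows clockwise from above (knob towards +x: tightens); uprights stop it at +-0.7. 18 teeth of 0.349 rad: clockwise it idles up to a tooth, then turns the screw at 3 to 4 N at the knob; back it clicks freely (1 N). The screw needs 1.4 to 2.3 rad, unknown per start; firm at 6 to 9 N, rising 1.5 N per 0.1 rad; over 14 N is forcing it.
- knob (a point): Middle of the upright round wooden knob at the lever's end: 22 mm in diameter, 59 to 107 mm above the worktop (point at 85 mm), 115 mm from the screw axis, fixed to the lever. The bar below it is 14 mm wide, its top 59 mm above the worktop.
- pad: Round steel pressure pad, 26 mm in diameter, on the clamp's screw axis; origin at the centre of its underside. It goes down 2 mm for each rad that the wheel turns.
- wheel: Toothed steel ratchet wheel, 49 mm in diameter, on the screw axis on top of the yoke, between 40 and 50 mm above the worktop; origin on the axis at its underside. It turns with the screw.
- pawl: Spring plunger under the lever that engages the wheel's teeth 22 mm from the axis; its frame is that of the lever (origin on the screw axis at the worktop, y towards the knob).
- salt_shaker: Bystander: salt shaker 44 mm in diameter, 90 mm high; origin at the centre of its underside.
- steel_cup: Bystander: small steel cup 70 mm in diameter, 62 mm high; origin at the centre of its underside.
- garlic: Bystander: garlic bulb, 61 mm wide, 59 mm high; origin at its underside.

How it is judged:
By the outcome, as a careful person would: the job done as asked, in the order asked, and still so for the second after the job is handed in, with the robot touching nothing.
It also fails if it takes over 72 s, if anything falls off the work surface, if the arm or the gripper's body presses on something with over 40 N, if the wrist force passes 120 N, or if a joint passes its speed limit or range.

### The arm

A 6-joint arm with a two-finger parallel gripper is mounted at the origin on a cart in front of the work surface, level with it; the furniture and walls round the work are solid. World frame = base frame: x ahead of the robot, y to its left, z up, the work surface at z = 0. Lengths are in m, angles in degrees, forces in N, time in s.
With the tool pointing down it reaches from about 0.35 to 1 m from the base axis. Payload 7.1 kg.
Tool frame: the origin (TCP) lies midway between the tips of the shut fingers; the grasp point (between the pads) lies 19 mm behind it; z points along the fingers, y is the direction in which the jaws open and shut (so a half turn about z gives the same grasp; the last joint's range is limited). The gripper opens to 85 mm and grips with 20 to 120 N. Pads are 22 mm wide; open, the fingers measure 114 mm over their backs; the gripper's body (76 mm by 85 mm) begins 54 mm behind the grasp point. The pads swing forward as they close: fully open they stand 13 mm farther back than shut.
Start: joints at [72.766, 24.242, 93.386, -0, 62.372, -1.089], TCP at [0.174, 0.6, 0.231] pointing down, gripper open.
Joint ranges: [-172.04, 172.04], [-51.8, 120.97], [4.93, 147.93], [-75.15, 255.16], [6.16, 154.13], [-145.62, 145.62]. Speed limits (degrees/s): [136.94, 136.94, 172.46, 180, 180, 180].

### API

Orientations are given as [roll, pitch, yaw] about the fixed x, y, z axes, in that order (R = Rz(yaw) Ry(pitch) Rx(roll)).
In Python, from plant import manip, capture, camera_info gives the robot as it stands.
- The arm moves only by the tool apply_moves, never from a script. Its argument "targets" is a list of rows, each a list of 2 entries, a list of its own where there are three numbers: the shift along the tool's x, y, z in m, then the turn, a rotation vector about the tool's x, y, z in degrees. A call has 1 to 12 rows; each row shifts and turns the pose as measured when the row begins, along the tool's axes as they then stand; what a row does not reach is not made up. A row lasts 1/8 s, in which the tool goes at most 62.5 mm and 10.7 degrees, less where a joint would pass 70% of its speed; a pose out of reach is approached as far as the arm can. A call with a gripper value outside its range is refused whole. "hand" is the finger opening in m, from 0 to 0.0854, set as the call begins (left out, the last holds). The fingers move at their own pace and stop on an object; "force" is the grip in N (left out, the last holds). Time passes only in rows, so rows that do not move let the fingers close. It gives the time, the measured TCP pose, the force and the opening at its end, in the units of the state.
- manip.read_state(): the state, without advancing time (a new reading comes with each control period).
- capture(name): name is "scene" or "side" or "wrist"; returns (picture, depth): 400x640x3 uint8, blue, green, red; 400x640 float32, m along the optical axis (not along the pixel's ray), 0 where there is no reading.
- camera_info(name): a dict with "camera_matrix" (3x3 intrinsics, pixels), "rvec" (rotation vector, rad) and "tvec" (3), from world to camera coordinates, as OpenCV has them. Camera axes: x right, y down, z forward; pixel columns grow to the right and rows downward; lengths in m; the calibration is good to about 2 mm. A picture is of the moment at which its call begins: read the wrist's pose just before it. camera_info takes no time and is no camera call; for the wrist camera it gives the pose at the moment of the call.
- manip.job_done(): hands the job in, once; it reports no verdict.
The state is a dict: "time": time; "joints": joint angles; "joint_velocities": joint speeds; "joint_efforts": joint torques, N m; "position": TCP position; "ee_rot": TCP orientation; "contact_force": force on the tool from outside, world axes, zero at the start; "wrist_torque": the same for the moment, N m; "finger_gap": finger opening in m.
Only numpy, scipy, OpenCV 4.12 (cv2) and the standard library are available. Lean on these libraries where they do the work, as an engineer would, in place of code of your own. Each camera call takes 0.05 s, during which the arm holds its last target.

## Working session

There is one attempt and no reset: what is moved stays moved. The work goes in short steps, Python scripts to look and compute and a tool call to move; the robot and the scene stay as the last step left them, time stands still between calls to the robot, and variables do not carry over. Pictures are saved under pics/ and viewed, and the job is handed in when it is done.

Besides the shell and the picture viewer there is one more tool, called after ">>>" as name(argument=value, ...), one argument or row to a line, values as JSON. apply_moves: Moves the arm, as the interface text tells. Its arguments: {"type":"object","properties":{"targets":{"type":"array","items":{"type":"array"}},"hand":{"type":"number"},"force":{"type":"number"}},"required":["targets"]}

```bash
ls; mkdir -p pics; cat > h.py <<'E'
import numpy as np, cv2
from plant import manip, capture, camera_info
def cam(n):
    c=camera_info(n); K=np.array(c["camera_matrix"],float).reshape(3,3); R=cv2.Rodrigues(np.array(c["rvec"],float))[0]; t=np.array(c["tvec"],float).ravel()
    return K,R,t
def onplane(c,uv,z):
    K,R,t=c; d=R.T@np.linalg.inv(K)@np.array([uv[0],uv[1],1.]); o=-R.T@t
    return o+d*(z-o[2])/d[2]
def cloud(c,D):
    K,R,t=c; h,w=D.shape; u,v=np.meshgrid(np.arange(w),np.arange(h))
    P=np.stack([(u-K[0,2])/K[0,0]*D,(v-K[1,2])/K[1,1]*D,D],-1)
    return (P-t)@R
def proj(c,p):
    K,R,t=c; q=K@(R@np.array(p)+t); return q[:2]/q[2]
E
python3 - <<'E'
from h import *
s=manip.read_state(); print(s)
for n in ["scene","side","wrist"]:
    c=cam(n); I,D=capture(n); cv2.imwrite(f"pics/{n}0.png",I); np.savez(f"{n}0.npz",I=I,D=D,K=c[0],R=c[1],t=c[2]); print(n,-c[1].T@c[2],c[1][2])
E
```

```text
pics
{'time': 0.0, 'joints': array([ 7.27661186e+01,  2.42850521e+01,  9.34340173e+01,  1.49807699e-04,
        6.23728940e+01, -1.08868858e+00]), 'joint_velocities': array([-0.08554346, -0.03360912,  0.03173109, -0.05778786,  0.05158467,
        0.07165803]), 'joint_efforts': array([ 2.84131042e-03, -5.57366073e+01, -2.81758064e+01,  9.79831316e-05,
        7.15894988e-03, -9.42838426e-06]), 'position': array([0.17360002, 0.59980732, 0.23052121]), 'ee_rot': array([-1.79908056e+02, -1.87989969e-03,  1.63854736e+02]), 'contact_force': array([0.98404252, 0.08496198, 1.14204258]), 'wrist_torque': array([-0.00661228, -0.04484932, -0.05712312]), 'finger_gap': 0.08577652495530043}
scene [0.29144658 0.54582859 0.63630978] [ 0.36346698 -0.6958006  -0.61947823]
side [ 0.12215559 -0.41616745  0.82030803] [ 0.50285462  0.39337743 -0.76966969]
wrist [0.09342117 0.62467474 0.37433621] [ 0.31072736 -0.09066884 -0.94616471]
```

View pics/scene0.png

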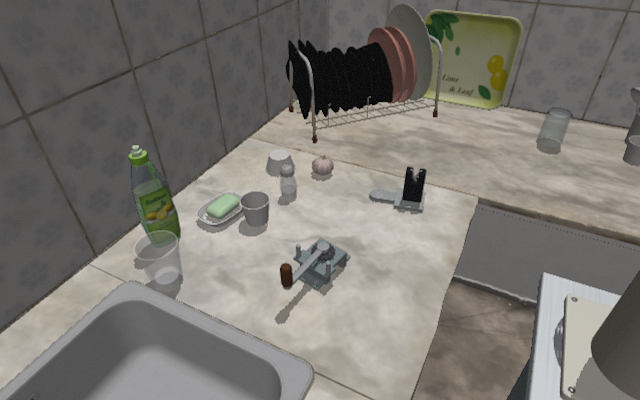

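View pics/side0.png

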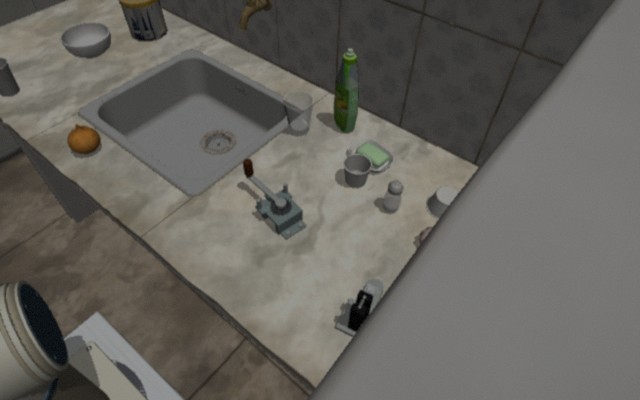

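View pics/wrist0.png

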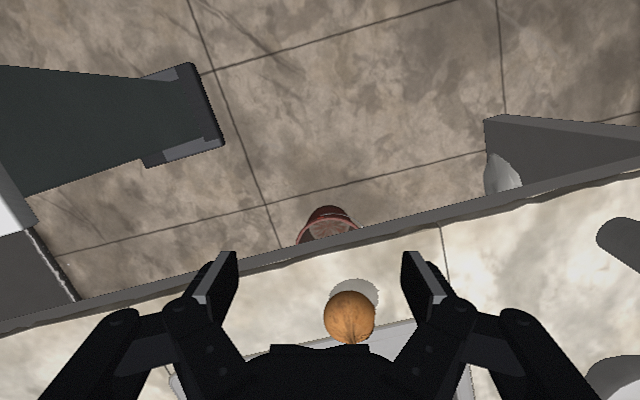

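The scene view has the clamp at about (322,262), the knob at (286,274) and the sharpener at (410,190) with its tongue pointing left. The cup is at (255,209), the shaker at (288,183) and the garlic at (322,166). Next I'll measure them with the depth image.

```bash
python3 - <<'E'
from h import *
for n in ["scene","side"]:
    z=np.load(n+"0.npz"); c=(z["K"],z["R"],z["t"]); P=cloud(c,z["D"]); I=z["I"]
    print(n,z["K"][0,0])
    pts={"scene":[(322,262),(286,274),(286,265),(322,244),(410,190),(380,195),(418,207),(255,209),(288,183),(322,166),(350,300),(420,240)],
     "side":[(280,210),(248,165),(278,205),(362,305),(373,288),(345,328),(356,170),(393,197),(300,270)]}[n]
    for p in pts: print(p,P[p[1],p[0]].round(4),I[p[1],p[0]])
z=np.load("scene0.npz")
I=z["I"]
cv2.imwrite("pics/sc_clamp.png",cv2.resize(I[220:320,250:370],None,fx=6,fy=6,interpolation=cv2.INTER_CUBIC))
cv2.imwrite("pics/sc_sharp.png",cv2.resize(I[155:225,355:445],None,fx=8,fy=8,interpolation=cv2.INTER_CUBIC))
E
```

```text
scene 409.2380134802654
(322, 262) [0.5469 0.0498 0.0401] [71 71 65]
(286, 274) [0.5661 0.1496 0.0967] [18 32 48]
(286, 265) [0.5704 0.1408 0.1088] [38 54 87]
(322, 244) [0.5593 0.0246 0.062 ] [147 148 144]
(410, 190) [ 0.4602 -0.2474  0.0451] [16 17 14]
(380, 195) [ 0.5307 -0.2403  0.0112] [159 158 155]
(418, 207) [ 0.432  -0.2331  0.0131] [102 104 101]
(255, 209) [ 0.7427 -0.0098  0.0607] [135 137 137]
(288, 183) [ 0.7355 -0.1407  0.0487] [149 153 157]
(322, 166) [ 0.7027 -0.2611  0.036 ] [133 137 153]
(350, 300) [ 4.719e-01  8.090e-02 -1.000e-04] [177 184 189]
(420, 240) [ 0.3981 -0.1376  0.0009] [184 190 197]
side 435.9252198017371
(280, 210) [0.5455 0.0182 0.0517] [34 34 31]
(248, 165) [0.5682 0.1328 0.1025] [ 0 12 32]
(278, 205) [0.5487 0.0264 0.06  ] [101 102 100]
(362, 305) [ 0.4649 -0.2603  0.0706] [38 41 39]
(373, 288) [ 0.5377 -0.2437  0.0109] [126 129 126]
(345, 328) [ 0.4322 -0.2499  0.01  ] [113 115 113]
(356, 170) [ 0.7863 -0.0224  0.0127] [100 104 106]
(393, 197) [ 0.7327 -0.1596  0.0596] [ 98 103 104]
(300, 270) [ 0.4788 -0.096   0.0014] [135 146 149]
```

View pics/sc_clamp.png

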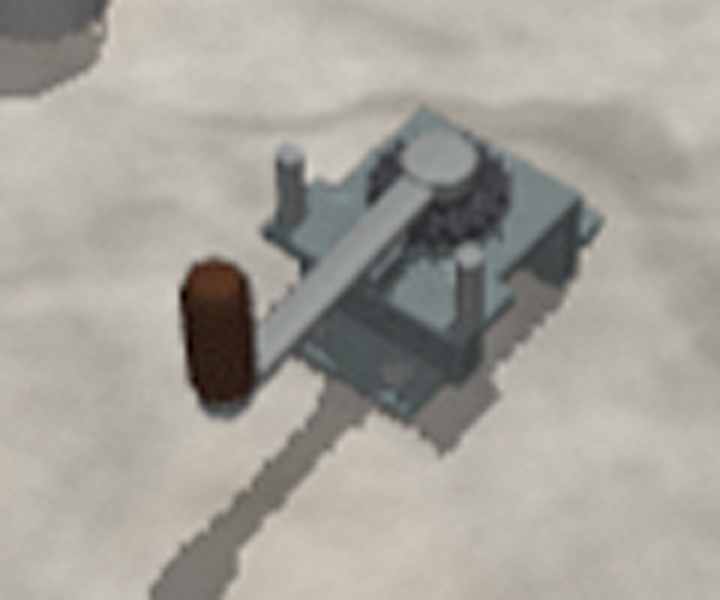

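View pics/sc_sharp.png

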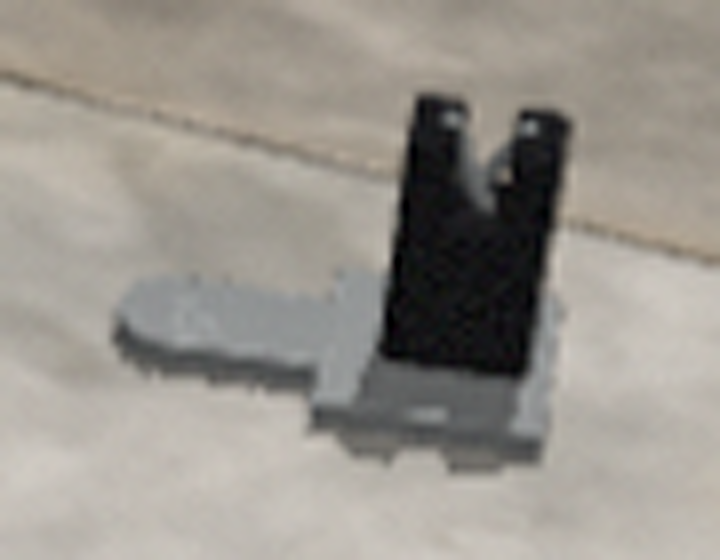

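```bash
python3 - <<'E'
from h import *
def rect(Q): 
    r=cv2.minAreaRect((Q[:,:2]*1000).astype(np.float32)); return np.round(r[0],1),np.round(r[1],1),round(r[2],1)
for n in ["scene","side"]:
    z=np.load(n+"0.npz"); c=(z["K"],z["R"],z["t"]); P=cloud(c,z["D"]).reshape(-1,3); I=z["I"].reshape(-1,3).astype(int)
    ok=z["D"].ravel()>0
    def box(x0,x1,y0,y1,z0,z1): return ok&(P[:,0]>x0)&(P[:,0]<x1)&(P[:,1]>y0)&(P[:,1]<y1)&(P[:,2]>z0)&(P[:,2]<z1)
    m=box(.38,.62,-.35,-.15,.009,.2); 
    blk=I.max(1)<60
    for nm,mm in [("steel",m&~blk&(P[:,2]<.013)),("black",m&blk&(P[:,2]>.02)),("horn top",m&(P[:,2]>.09))]:
        print(n,nm,mm.sum(),rect(P[mm]) if mm.sum()>4 else "", P[mm].min(0).round(4),P[mm].max(0).round(4))
    m=box(.45,.68,-.06,.2,.02,.13)
    for nm,mm in [("plate",m&(P[:,2]>.035)&(P[:,2]<.0395)),("hub",m&(P[:,2]>.0585)&(P[:,2]<.0625)),("uprt",m&(P[:,2]>.0635)&(P[:,2]<.07)),("knob",m&(P[:,2]>.07))]:
        print(n,nm,mm.sum(),rect(P[mm]) if mm.sum()>4 else "", P[mm].min(0).round(4),P[mm].max(0).round(4))
        if nm in("uprt",): print(P[mm].round(4).tolist()[:25])
    mm=m&(P[:,2]>.105); print("knobtop",P[mm].mean(0),mm.sum())
E
```

```text
scene steel 485 (array([ 492.8, -254.3]), array([133.9,  72.7]), 11.5) [ 0.422  -0.2975  0.0091] [ 0.5594 -0.2202  0.013 ]
scene black 491 (array([ 456.1, -256.8]), array([43.8, 26. ]), 7.7) [ 0.4335 -0.2721  0.02  ] [ 0.4796 -0.2423  0.0978]
scene horn top 108 (array([ 456.3, -260.6]), array([45.1, 28.6]), 8.0) [ 0.4325 -0.2771  0.0902] [ 0.4796 -0.2436  0.0978]
scene plate 386 (array([557.1,  32. ]), array([79.5, 88. ]), 78.5) [ 0.5156 -0.0106  0.0351] [0.6058 0.0781 0.0395]
scene hub 316 (array([555.9,  78.9]), array([ 73.6, 125.7]), 16.9) [0.5208 0.0146 0.0585] [0.6016 0.1497 0.0625]
scene uprt 71 (array([555.5,  84. ]), array([ 75., 123.]), 15.4) [0.5215 0.0227 0.0635] [0.6034 0.1522 0.0697]
[[0.5647, 0.0227, 0.0635], [0.6026, 0.0487, 0.0673], [0.6013, 0.047, 0.0664], [0.6034, 0.0514, 0.0666], [0.6011, 0.0514, 0.0676], [0.5997, 0.0499, 0.0668], [0.5979, 0.0491, 0.0669], [0.5962, 0.0479, 0.0666], [0.6018, 0.0542, 0.067], [0.6008, 0.0521, 0.0655], [0.5983, 0.0524, 0.0669], [0.5965, 0.0516, 0.067], [0.5947, 0.0507, 0.067], [0.5626, 0.0313, 0.0637], [0.5552, 0.0283, 0.0643], [0.6009
[... 1209 characters left out ...]
6], [0.5618, 0.1415, 0.0683], [0.5632, 0.1396, 0.0684], [0.5655, 0.1351, 0.0696], [0.5689, 0.1321, 0.0689], [0.5728, 0.1332, 0.0648], [0.5735, 0.1305, 0.0661], [0.5625, 0.1393, 0.0657], [0.5631, 0.1365, 0.0672], [0.5649, 0.135, 0.0667], [0.568, 0.1352, 0.064], [0.5682, 0.1318, 0.0662], [0.5702, 0.1306, 0.0653], [0.6006, 0.0541, 0.0691], [0.6037, 0.0539, 0.0665], [0.6066, 0.0536, 0.0642], [0.5986, 0.0556, 0.0663], [0.6002, 0.054, 0.0661], [0.6026, 0.0531, 0.0646], [0.6031, 0.0504, 0.0661], [0.5957, 0.053, 0.0672], [0.5973, 0.0514, 0.067]]
side knob 143 (array([570.3, 138.6]), array([17.8, 21.2]), 40.5) [0.5613 0.1286 0.0701] [0.5824 0.1487 0.1092]
knobtop [0.57174382 0.14019337 0.10684437] 36
```

```bash
cat >> h.py <<'E'
from scipy.spatial.transform import Rotation as Ro
def pose():
    s=manip.read_state(); return np.array(s["position"]),Ro.from_euler("xyz",s["ee_rot"],degrees=True),s
def rows(ways,p=None,R=None):
    """ways: list of (xyz, yaw) poses tool down; prints rows"""
    if p is None: p,R,_=pose()
    out=[]
    for xyz,yaw in ways:
        Rt=Ro.from_euler("xyz",[180,0,yaw],degrees=True)
        d=R.inv().apply(np.array(xyz)-p); w=(R.inv()*Rt).as_rotvec(degrees=True)
        out.append([[round(float(v),4) for v in d],[round(float(v),1) for v in w]])
        p=np.array(xyz);R=Rt
    print(str(out).replace(" ",""))
    return out
E
python3 - <<'E'
from h import *
p,R,s=pose()
n=12
W=[]
a0,a1=73.9,15.;r0,r1=.624,.50
for i in range(1,13):
    f=i/12; a=np.radians(a0+(a1-a0)*f); r=r0+(r1-r0)*f
    W.append(([r*np.cos(a),r*np.sin(a),.23+.07*f],163.85+(60-163.85)*f))
rows(W)
c=cam("wrist");print(c[0])
E
```

```text
[[[-0.052,-0.0131,-0.0051],[-0.1,0.0,8.7]],[[-0.0523,-0.0091,-0.0058],[-0.0,-0.0,8.7]],[[-0.0519,-0.0057,-0.0058],[0.0,-0.0,8.7]],[[-0.0513,-0.0025,-0.0058],[0.0,-0.0,8.7]],[[-0.0505,0.0007,-0.0058],[0.0,-0.0,8.7]],[[-0.0495,0.0037,-0.0058],[0.0,-0.0,8.7]],[[-0.0483,0.0067,-0.0058],[0.0,-0.0,8.7]],[[-0.047,0.0095,-0.0058],[0.0,-0.0,8.7]],[[-0.0455,0.0121,-0.0058],[0.0,-0.0,8.7]],[[-0.0438,0.0146,-0.0058],[-0.0,-0.0,8.7]],[[-0.0421,0.0169,-0.0058],[0.0,-0.0,8.7]],[[-0.0402,0.0191,-0.0058],[0.0,-0.0,8.7]]]
[[285.9278038    0.         319.06728751]
 [  0.         285.9278038  194.29360691]
 [  0.           0.           1.        ]]
```

>>> apply_moves(
  targets=[
    [[-0.052,-0.013,-0.005],[0,0,8.7]],
    [[-0.052,-0.009,-0.006],[0,0,8.7]],
    [[-0.052,-0.006,-0.006],[0,0,8.7]],
    [[-0.051,-0.0025,-0.006],[0,0,8.7]],
    [[-0.0505,0.001,-0.006],[0,0,8.7]],
    [[-0.0495,0.004,-0.006],[0,0,8.7]],
    [[-0.048,0.007,-0.006],[0,0,8.7]],
    [[-0.047,0.0095,-0.006],[0,0,8.7]],
    [[-0.0455,0.012,-0.006],[0,0,8.7]],
    [[-0.044,0.0145,-0.006],[0,0,8.7]],
    [[-0.042,0.017,-0.006],[0,0,8.7]],
    [[-0.04,0.019,-0.006],[0,0,8.7]],
  ],
)

```text
time: 1.65
position: [0.4758, 0.1123, 0.3015]
ee_rot: [180.0, 0.2, 56.3]
contact_force: [0.6, -0.1, 1.3]
finger_gap: 0.0853
```

```bash
cat >> h.py <<'E'
def shot(n,tag):
    c=cam(n); I,D=capture(n); cv2.imwrite(f"pics/{n}{tag}.png",I); np.savez(f"{n}{tag}.npz",I=I,D=D,K=c[0],R=c[1],t=c[2]); return c,I,D
def load(n):
    z=np.load(n+".npz"); return (z["K"],z["R"],z["t"]),z["I"],z["D"]
E
python3 - <<'E'
from h import *
s=manip.read_state(); print(s["time"],s["position"],s["ee_rot"],s["joints"])
c,I,D=shot("wrist",1)
print(proj(c,[.545,.03,.04]),proj(c,[.457,-.261,.05]),proj(c,[.5705,.141,.1]))
E
```

```text
1.65 [0.47581654 0.11234631 0.30154121] [179.97902137   0.23771692  56.34385619] [ 12.00177333   7.94484843 105.98974996  -0.19795879  66.22087572
  45.73793882]
[389.99910442 178.20137238] [427.67735944 337.97168638] [374.64371009 103.34660019]
```

View pics/wrist1.png

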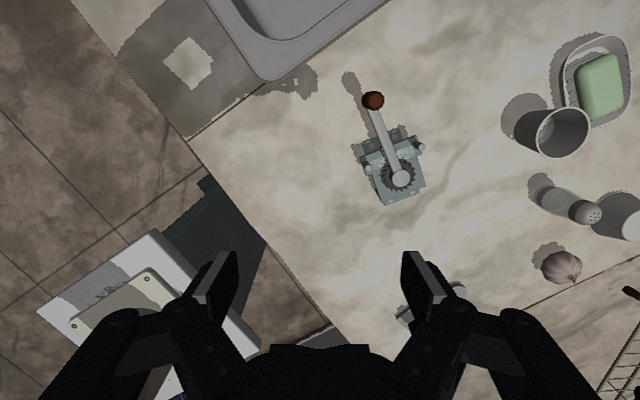

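The wrist view shows the clamp from above: hub at about (402,177), knob at (373,100), uprights near (370,169) and (420,147). The sharpener is partly hidden at (430,300). I'll zoom in.

```bash
python3 - <<'E'
from h import *
c,I,D=load("wrist1")
cv2.imwrite("pics/w1c.png",cv2.resize(I[85:215,340:440],None,fx=6,fy=4.6*1,interpolation=cv2.INTER_CUBIC))
P=cloud(c,D)
m=(P[...,2]>.0635)&(P[...,2]<.069)&(P[...,0]<.62)&(P[...,0]>.5)&(P[...,1]<.1)&(P[...,1]>-.05)
v,u=np.nonzero(m)
for a,b in zip(u,v): print(a,b,P[b,a].round(4),end=';')
m=((P[...,2]>.0345)&(P[...,2]<.0415)&(P[...,0]<.65)&(P[...,0]>.48)&(P[...,1]<.13)&(P[...,1]>-.06))
print(m.sum(),cv2.minAreaRect((P[m][:,:2]*1000).astype(np.float32)))
m=((P[...,2]>.01)&(P[...,2]<.07)&(P[...,0]<.65)&(P[...,0]>.48)&(P[...,1]<.075)&(P[...,1]>-.06)); print(P[m].min(0),P[m].max(0),cv2.minAreaRect((P[m][:,:2]*1000).astype(np.float32)))
m=(P[...,2]>.1)&(P[...,0]<.62)&(P[...,0]>.5)&(P[...,1]<.17)&(P[...,1]>.1);print("knob",P[m].mean(0),(P[m].max(0)+P[m].min(0))/2,m.sum())
E
```

```text
422 143 [0.6027 0.058  0.0635];420 144 [0.5995 0.059  0.0657];422 144 [0.6014 0.058  0.067 ];423 144 [0.6026 0.0571 0.0664];424 144 [0.6039 0.056  0.0656];419 145 [0.5978 0.0585 0.0655];420 145 [0.5985 0.0585 0.0676];421 145 [0.5998 0.0573 0.0663];422 145 [0.6009 0.0566 0.0665];423 145 [0.6019 0.056  0.0669];424 145 [0.6032 0.055  0.066 ];425 145 [0.6042 0.0544 0.0665];418 146 [0.5964 0.0575 0.0639];419 146 [0.5971 0.0575 0.066 ];420 146 [0.5982 0.0568 0.0662];421 146 [0.599  0.0565 0.0674];422 146 [0.6001 0.0558 0.0675];423 146 [0.6014 0.0547 0.0666];424 146 [0.6023 0.0542 0.0672];425 146 [0.6034 0.0536 0.0675];418 147 [0.5956 0.0567 0.0651];419 147 [0.5962 0.0568 0.0676];420 147 [0.5972 0.0563 0.0682];421 147 [0.5985 0.0551 0.0669];422 147 [0.5995 0.0546 0.0674];423 147 [0.6008 0.0535 0.0665];424 147 [0.6017 0.0531 0.0674];425 147 [0.6029 0.0522 0.0669];418 148 [0.595  0.0554 0.0647];419 148 [0.5956 0.0555 0.0673];420 148 [0.597  0.0544 0.0661];421 148 [0.5978 0.0541 0.0674];422 148 [0.5989 0.0534 0.0675];423 148 [0.6    0.0527 0.0676];424 148 [0.6013 0.0516 0.0665];425 148 [0.6023
[... 1474 characters left out ...]
70 170 [0.5265 0.0654 0.0667];371 170 [0.5277 0.0644 0.0658];367 171 [0.5224 0.0668 0.0679];368 171 [0.5236 0.0656 0.0666];369 171 [0.5247 0.0652 0.0677];406 174 [0.565  0.0321 0.0637];397 179 [0.5512 0.0326 0.0635];405 180 [0.5597 0.0253 0.064 ];398 182 [0.5503 0.028  0.0636];406 182 [0.5595 0.0218 0.0636];397 184 [0.5477 0.0264 0.0641];1596 ((557.5879516601562, 34.355560302734375), (79.11856842041016, 86.12651062011719), 78.55996704101562)
[ 0.51585388 -0.02436815  0.01003103] [0.60706788 0.07498016 0.06865611] ((557.5977783203125, 28.077438354492188), (100.59212493896484, 86.81761932373047), 80.74279022216797)
knob [0.51313828 0.11392452 0.36912351] [0.54115596 0.1270921  0.25017009] 4742
```

View pics/w1c.png

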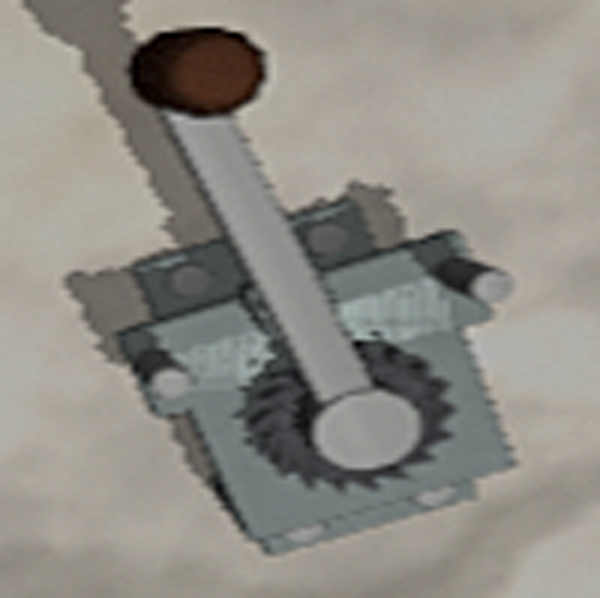

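```bash
python3 - <<'E'
from h import *
c,I,D=load("wrist1")
print("hub",onplane(c,(402,177),.066),"A",onplane(c,(368.2,168),.066),"B",onplane(c,(421.5,147),.066),"knob",onplane(c,(373,100),.107))
p,R,s=pose()
p0=p.copy();W=[];n=9
p1=np.array([.430,-.261,.19])
for i in range(1,n+1):
    f=i/n; W.append((p0+(p1-p0)*f,56.34+(9.5-56.34)*f))
rows(W)
E
```

```text
hub [0.55812558 0.03225437 0.066     ] A [0.52592065 0.06893377 0.066     ] B [0.59924663 0.0544419  0.066     ] knob [0.56979114 0.14599988 0.107     ]
[[[-0.0368,0.0188,0.0127],[0.1,0.3,4.8]],[[-0.0352,0.0218,0.0125],[-0.0,-0.0,5.2]],[[-0.033,0.0249,0.0125],[0.0,-0.0,5.2]],[[-0.0306,0.0278,0.0125],[-0.0,-0.0,5.2]],[[-0.028,0.0305,0.0125],[-0.0,-0.0,5.2]],[[-0.0251,0.0329,0.0125],[0.0,-0.0,5.2]],[[-0.022,0.035,0.0125],[0.0,-0.0,5.2]],[[-0.0187,0.0369,0.0125],[0.0,-0.0,5.2]],[[-0.0153,0.0384,0.0125],[0.0,-0.0,5.2]]]
```

>>> apply_moves(
  targets=[
    [[-0.037,0.019,0.0125],[0,0.2,4.9]],
    [[-0.035,0.022,0.0125],[0,0,5.2]],
    [[-0.033,0.025,0.0125],[0,0,5.2]],
    [[-0.0305,0.028,0.0125],[0,0,5.2]],
    [[-0.028,0.0305,0.0125],[0,0,5.2]],
    [[-0.025,0.033,0.0125],[0,0,5.2]],
    [[-0.022,0.035,0.0125],[0,0,5.2]],
    [[-0.0185,0.037,0.0125],[0,0,5.2]],
    [[-0.015,0.038,0.0125],[0,0,5.2]],
    [[0,0,0],[0,0,0]],
  ],
)

```text
time: 2.95
position: [0.4245, -0.2731, 0.1874]
ee_rot: [179.8, -0.2, 7.8]
contact_force: [0.2, -0.0, -0.6]
finger_gap: 0.0853
```

```bash
python3 - <<'E'
from h import *
s=manip.read_state(); print(s["time"],s["position"],s["ee_rot"],s["joints"])
c,I,D=shot("wrist",2)
P=cloud(c,D)
m=(P[...,2]>.0085)&(P[...,2]<.0125)&(P[...,0]>.38)&(P[...,0]<.62)&(P[...,1]<-.17)&(P[...,1]>-.34)
print(cv2.minAreaRect((P[m][:,:2]*1000).astype(np.float32)),m.sum())
m=(P[...,2]>.085)&(P[...,2]<.1)&(P[...,0]>.38)&(P[...,0]<.62)&(P[...,1]<-.17)&(P[...,1]>-.34)
print(cv2.minAreaRect((P[m][:,:2]*1000).astype(np.float32)),m.sum())
E
```

```text
2.95 [ 0.42448214 -0.27314546  0.18741951] [179.84787383  -0.18043199   7.78298728] [-3.41156500e+01  1.75953355e+01  1.10599235e+02  9.27155294e-03
  5.15695374e+01  4.80958543e+01]
((493.7813720703125, -252.53053283691406), (134.48834228515625, 70.0544204711914), 11.46463680267334) 4527
((457.200927734375, -259.8553771972656), (46.1016845703125, 28.06591796875), 11.712637901306152) 1325
```

View pics/wrist2.png

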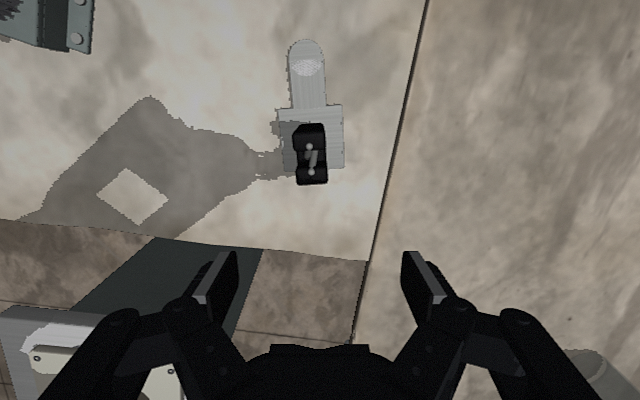

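The sharpener lies clear in view: tongue tip at (305,42) and head at (311,155). From depth, the head centre is (0.4572,-0.2599) with yaw 11.6°. I'll move over it.

```bash
python3 - <<'E'
from h import *
rows([([.4572,-.2599,.17],11.6)])
E
```

```text
[[[0.0339,-0.0076,0.0178],[0.1,-0.2,-3.7]]]
```

>>> apply_moves(
  targets=[
    [[0.034,-0.0076,0.018],[0.1,-0.2,-3.7]],
    [[0,0,0],[0,0,0]],
  ],
)

```text
time: 3.25
position: [0.4581, -0.2584, 0.1701]
ee_rot: [180.0, -0.0, 11.8]
contact_force: [-0.3, -0.2, -0.7]
finger_gap: 0.0854
```

```bash
python3 - <<'E'
from h import *
rows([([.4572,-.2599,.12],11.6),([.4572,-.2599,.07],11.6)])
E
```

```text
[[[-0.0012,0.0013,0.0501],[0.0,-0.0,0.2]],[[0.0,-0.0,0.05],[0.0,0.0,0.0]]]
```

>>> apply_moves(
  targets=[
    [[-0.001,0.0013,0.05],[0,0,0.2]],
    [[0,0,0.05],[0,0,0]],
    [[0,0,0],[0,0,0]],
  ],
)

```text
time: 3.62
position: [0.4588, -0.2581, 0.0708]
ee_rot: [179.8, -0.1, 11.8]
contact_force: [0.2, 0.8, 1.0]
finger_gap: 0.0853
```

>>> apply_moves(
  targets=[
    [[-0.002,0.0015,0.035],[0,0,0.2]],
    [[0,0,0.005],[0,0,0]],
    [[0,0,0],[0,0,0]],
  ],
)

```text
time: 4.0
position: [0.4604, -0.2609, 0.0363]
ee_rot: [179.6, -0.4, 11.7]
contact_force: [-0.2, -0.4, -0.1]
finger_gap: 0.0855
```

>>> apply_moves(
  targets=[
    [[0,0,0],[0,0,0]],
    [[0,0,0],[0,0,0]],
    [[0,0,0],[0,0,0]],
    [[0,0,0],[0,0,0]],
    [[0,0,0],[0,0,0]],
    [[0,0,0],[0,0,0]],
  ],
  hand=0.02,
  force=45,
)

```text
time: 4.75
position: [0.4625, -0.262, 0.0407]
ee_rot: [179.3, -0.7, 11.7]
contact_force: [-0.1, 0.5, 1.5]
finger_gap: 0.0273
```

```bash
python3 - <<'E'
from h import *
s=manip.read_state(); print(s["time"],s["position"],s["ee_rot"],s["contact_force"],s["finger_gap"])
E
```

```text
4.75 [ 0.46251719 -0.26198664  0.04066492] [179.34777777  -0.69244388  11.72647866] [-0.12807315  0.51139617  1.47550129] 0.027254897157809148
```

```bash
python3 - <<'E'
from h import *
s=manip.read_state(); print(s["time"],s["position"],s["ee_rot"],s["contact_force"],s["finger_gap"])
shot("scene",3);c,I,D=shot("wrist",3)
cv2.imwrite("pics/sc3.png",cv2.resize(cv2.imread("pics/scene3.png")[130:240,330:470],None,fx=5,fy=5))
s=manip.read_state(); print(s["time"],s["position"],s["ee_rot"])
P=cloud(c,D)
m=(P[...,2]>.004)&(P[...,2]<.0225)&(P[...,0]>.38)&(P[...,0]<.62)&(P[...,1]<-.17)&(P[...,1]>-.34)
Q=P[m]; print(cv2.minAreaRect((Q[:,:2]*1000).astype(np.float32)),m.sum(),np.percentile(Q[:,2],[5,50,95]))
T=Q[Q[:,0]>.52];print(np.percentile(T[:,2],[5,50,95]),T[:,0].max())
E
```

```text
4.75 [ 0.46251719 -0.26198664  0.04066492] [179.34777777  -0.69244388  11.72647866] [-0.12807315  0.51139617  1.47550129] 0.027254897157809148
4.85 [ 0.462509   -0.26195139  0.04066522] [179.35085213  -0.691288    11.72210761]
((503.6767883300781, -251.8552703857422), (115.35588073730469, 70.21287536621094), 11.783270835876465) 11616 [0.01011762 0.01124759 0.01237378]
[0.01013725 0.01122311 0.01232415] 0.5603559489352862
```

View pics/sc3.png

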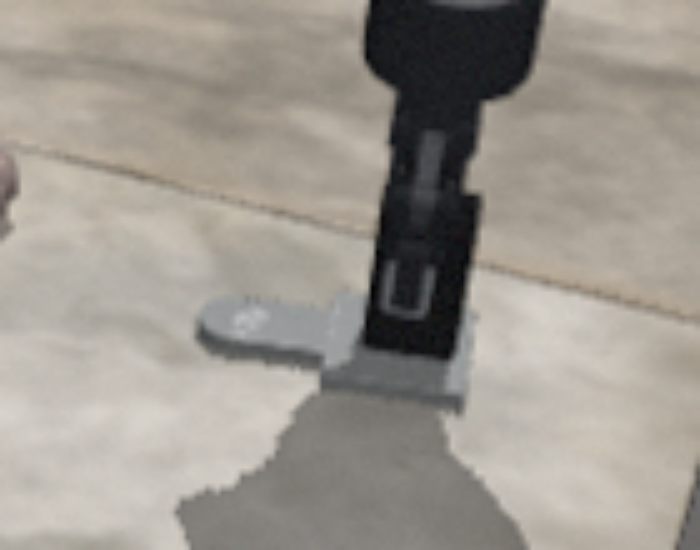

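View pics/wrist3.png

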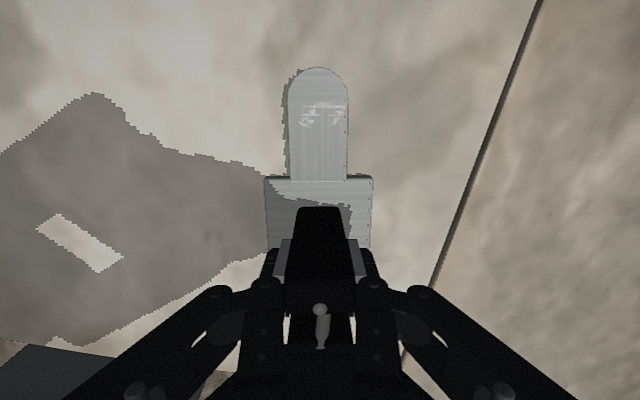

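The sharpener is gripped, flat and unmoved: the tongue tip is at (317,70) in the wrist view and yaw is 11.75°. Next I'll lift it about 20 mm and carry it to a stand-off in front of the mouth.

```bash
cat >> h.py <<'E'
def rel(steps):
    """steps: list of (xyz world target, world yaw delta); keeps tilt"""
    p,R,_=pose(); out=[]
    for xyz,dy in steps:
        R2=Ro.from_euler("z",dy,degrees=True)*R
        d=R.inv().apply(np.array(xyz)-p); w=(R.inv()*R2).as_rotvec(degrees=True)
        out.append([[round(float(v),4) for v in d],[round(float(v),1) for v in w]]); p=np.array(xyz);R=R2
    print(str(out).replace(" ",""))
E
python3 - <<'E'
from h import *
p,R,s=pose()
A=p+[0,0,.02]; B=np.array([.362,-.15,.061])
S=[(p+[0,0,.01],0),(A,0)]
for i in range(1,6): S.append((A+(B-A)*i/5,-4.6))
rel(S)
E
```

```text
[[[0.0001,0.0001,-0.01],[0.0,0.0,-0.0]],[[0.0001,0.0001,-0.01],[0.0,0.0,0.0]],[[-0.0151,-0.026,-0.0005],[-0.1,-0.1,4.6]],[[-0.0172,-0.0247,-0.0006],[-0.1,-0.1,4.6]],[[-0.0191,-0.0232,-0.0006],[-0.1,-0.1,4.6]],[[-0.0209,-0.0216,-0.0006],[-0.1,-0.1,4.6]],[[-0.0226,-0.0199,-0.0006],[-0.1,-0.1,4.6]]]
```

>>> apply_moves(
  targets=[
    [[0,0,-0.01],[0,0,0]],
    [[0,0,-0.01],[0,0,0]],
    [[-0.015,-0.026,-0.0005],[-0.1,-0.1,4.6]],
    [[-0.017,-0.0247,-0.0005],[-0.1,-0.1,4.6]],
    [[-0.019,-0.0232,-0.0005],[-0.1,-0.1,4.6]],
    [[-0.021,-0.0216,-0.0005],[-0.1,-0.1,4.6]],
    [[-0.0225,-0.02,-0.0005],[-0.1,-0.1,4.6]],
    [[0,0,0],[0,0,0]],
  ],
)

```text
time: 5.85
position: [0.3585, -0.1461, 0.0637]
ee_rot: [179.1, -0.5, -12.1]
contact_force: [0.3, -0.5, -5.0]
finger_gap: 0.0274
```

```bash
python3 - <<'E'
from h import *
p,R,s=pose(); print(p,s["ee_rot"],s["contact_force"],s["joints"])
B=np.array([.403,.064,.061])
rel([(p+(B-p)*i/6,(-11.4-s["ee_rot"][2])/6) for i in range(1,7)])
E
```

```text
[ 0.35846562 -0.14610628  0.06368827] [179.06213546  -0.46764578 -12.07645217] [ 0.32857426 -0.45433743 -4.96233053] [-23.29206401  23.44290174 128.50562761  -1.80029047  27.42189623
  80.38169771]
[[[-0.0001,-0.0358,-0.0001],[0.0,0.0,-0.1]],[[-0.0,-0.0358,-0.0001],[0.0,0.0,-0.1]],[[0.0001,-0.0358,-0.0001],[0.0,0.0,-0.1]],[[0.0001,-0.0358,-0.0001],[0.0,0.0,-0.1]],[[0.0002,-0.0358,-0.0001],[0.0,0.0,-0.1]],[[0.0003,-0.0358,-0.0001],[0.0,0.0,-0.1]]]
```

>>> apply_moves(
  targets=[
    [[0,-0.036,0],[0,0,0]],
    [[0,-0.036,0],[0,0,0]],
    [[0,-0.036,0],[0,0,0]],
    [[0,-0.036,0],[0,0,0]],
    [[0,-0.036,0],[0,0,0]],
    [[0,-0.034,0],[0,0,0]],
    [[0,0,0],[0,0,0]],
  ],
)

```text
time: 6.72
position: [0.4145, 0.0676, 0.0643]
ee_rot: [179.2, -1.4, -12.0]
contact_force: [-0.9, -0.0, -6.1]
finger_gap: 0.0273
```

```bash
python3 - <<'E'
from h import *
p,R,s=pose(); print(s["time"],p,s["ee_rot"],s["contact_force"])
c,I,D=shot("wrist",4)
P=cloud(c,D)
print([proj(c,q).round() for q in ([.526,.069,.066],[.5995,.0544,.066])])
E
```

```text
6.725 [0.41448332 0.06764255 0.06426041] [179.18569434  -1.36434886 -11.99705763] [-0.9304921  -0.0427469  -6.07279745]
[array([268.,  37.]), array([ 254., -191.])]
```

View pics/wrist4.png

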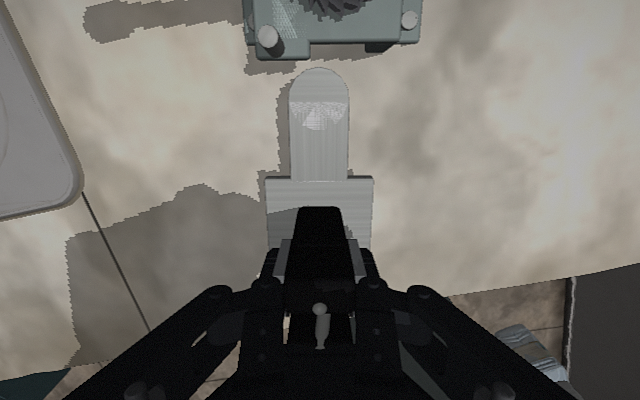

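The clamp's front is at the top: flange ends near (310,55) and (366,48), with the throat between them. The tongue tip is at (318,68), somewhat left of the throat's centre. I'll measure the offset in metres.

```bash
python3 - <<'E'
from h import *
c,I,D=load("wrist4"); P=cloud(c,D)
cv2.imwrite("pics/w4c.png",cv2.resize(I[0:200,230:430],None,fx=4,fy=3,interpolation=cv2.INTER_CUBIC))
for v in (36,42,46,50,54,58,62):
    print(v,[(u,)+tuple((P[v,u]*1000).round().astype(int)) for u in range(240,400,6)])
# tongue rect
m=(P[...,2]>.026)&(P[...,2]<.045)
m[:70]=0;m[200:]=0;m[:,:250]=0;m[:,390:]=0
Q=P[m]; T=m.copy(); T[178:]=0
print(np.percentile(P[T][:,2],[5,50,95]),cv2.minAreaRect((P[T][:,:2]*1000).astype(np.float32)))
for v in range(90,176,14):
    u=np.nonzero(T[v])[0]; print(v,u.min(),u.max(),P[v,u.min()].round(4),P[v,u.max()].round(4))
E
```

```text
36 [(240, np.int64(545), np.int64(93), np.int64(1)), (246, np.int64(542), np.int64(88), np.int64(7)), (252, np.int64(542), np.int64(85), np.int64(7)), (258, np.int64(527), np.int64(73), np.int64(66)), (264, np.int64(526), np.int64(70), np.int64(68)), (270, np.int64(526), np.int64(68), np.int64(67)), (276, np.int64(526), np.int64(65), np.int64(66)), (282, np.int64(531), np.int64(64), np.int64(38)), (288, np.int64(530), np.int64(61), np.int64(39)), (294, np.int64(530), np.int64(58), np.int64(38)), (300, np.int64(529), np.int64(55), np.int64(38)), (306, np.int64(528), np.int64(52), np.int64(40)), (312, np.int64(527), np.int64(49), np.int64(41)), (318, np.int64(527), np.int64(45), np.int64(38)), (324, np.int64(526), np.int64(42), np.int64(39)), (330, np.int64(525), np.int64(39), np.int64(39)), (336, np.int64(525), np.int64(36), np.int64(39)), (342, np.int64(524), np.int64(33), np.int64(39)), (348, np.int64(524), np.int64(30), np.int64(39)), (354, np.int64(523), np.int64(27), np.int64(40)), (360, np.int64(522), np.int64(23), np.int64(39)), (366, np.int64(521), np.int64(21), np.int64(40)),
[... 8130 characters left out ...]
p.int64(1)), (384, np.int64(510), np.int64(3), np.int64(0)), (390, np.int64(509), np.int64(-1), np.int64(0)), (396, np.int64(508), np.int64(-5), np.int64(-1))]
[0.03417189 0.03543459 0.03657776] ((479.7843322753906, 55.155853271484375), (68.70165252685547, 63.62952423095703), 78.26085662841797)
90 289 348 [0.5039 0.0673 0.0357] [0.4969 0.0342 0.0359]
104 288 349 [0.4966 0.0698 0.034 ] [0.4892 0.0352 0.0369]
118 289 348 [0.4889 0.071  0.0361] [0.4816 0.037  0.0356]
132 289 348 [0.481  0.073  0.0353] [0.4736 0.0384 0.0354]
146 290 348 [0.4727 0.0744 0.0352] [0.4654 0.04   0.0361]
160 290 347 [0.4642 0.0765 0.0345] [0.4569 0.042  0.0352]
174 291 347 [0.4553 0.0781 0.034 ] [0.448  0.0436 0.0345]
```

View pics/w4c.png

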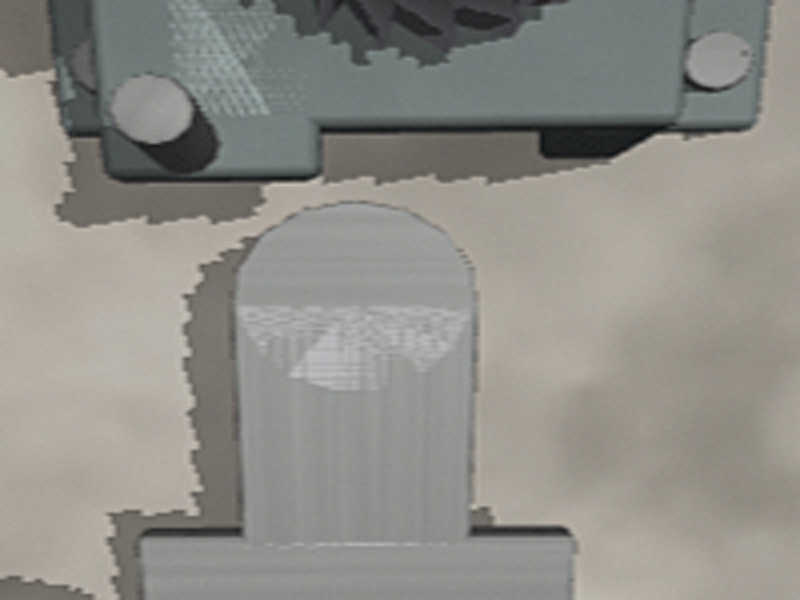

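```bash
cat >> h.py <<'E'
def to(xyz,rpy,n=1):
    p,R,_=pose(); Rt=Ro.from_euler("xyz",rpy,degrees=True); out=[]
    q=np.array(xyz); rv=(R.inv()*Rt).as_rotvec(degrees=True)/n
    for i in range(n):
        out.append([[round(float(v),4) for v in R.inv().apply((q-p)/n)],[round(float(v),1) for v in rv]])
        R=R*Ro.from_rotvec(rv,degrees=True)
    print(str(out).replace(" ",""))
E
python3 - <<'E'
from h import *
to([.4126,.0583,.050],[179.35,-.69,-11.6])
E
```

```text
[[[0.0002,0.0084,0.0143],[0.2,-0.6,-0.4]]]
```

```bash
python3 - <<'E'
from h import *
p,R,s=pose(); print(s["time"],p,s["ee_rot"],s["contact_force"])
E
```

```text
6.775 [0.41384869 0.06679648 0.06416838] [179.15806343  -1.31634975 -12.03640217] [ 0.40744962 -0.5545897  -5.64791623]
```

>>> apply_moves(
  targets=[
    [[0.0002,0.0084,0.0143],[0.2,-0.6,-0.4]],
    [[0,0,0],[0,0,0]],
  ],
)

```text
time: 7.02
position: [0.413, 0.0572, 0.0503]
ee_rot: [179.4, -0.7, -11.6]
contact_force: [-0.4, 0.3, -5.7]
finger_gap: 0.0277
```

```bash
python3 - <<'E'
from h import *
p,R,s=pose(); print(s["time"],p,s["ee_rot"],s["contact_force"])
c,I,D=shot("wrist",5); P=cloud(c,D)
for v in range(90,176,14):
    T=(P[v,:,2]>.014)&(P[v,:,2]<.045);T[:270]=0;T[370:]=0
    u=np.nonzero(T)[0]; m=(P[v,u.min()]+P[v,u.max()])/2; d=m[:2]-[.5566,.03]; a=np.radians(-11.5); print(v,u.min(),u.max(),m.round(4),(d@[np.cos(a),np.sin(a)]).round(4),(d@[-np.sin(a),np.cos(a)]).round(4))
to([.4126,.0583,.040],[179.35,-.69,-11.6])
E
```

```text
7.025 [0.4130208  0.05717247 0.05032136] [179.35714157  -0.74045362 -11.63644205] [-0.40068062  0.31123795 -5.7014634 ]
90 289 348 [0.4988 0.041  0.0205] -0.0589 -0.0008
104 288 349 [0.4913 0.0425 0.02  ] -0.0665 -0.0007
118 289 348 [0.4836 0.0442 0.0216] -0.0743 -0.0006
132 289 348 [0.4755 0.0459 0.0198] -0.0826 -0.0006
146 290 348 [0.4674 0.0471 0.0211] -0.0908 -0.001
160 290 347 [0.4588 0.0493 0.0198] -0.0997 -0.0006
174 291 347 [0.4501 0.0507 0.0206] -0.1085 -0.0009
[[[-0.0013,-0.0008,0.0107],[-0.0,-0.1,-0.0]]]
```

View pics/wrist5.png

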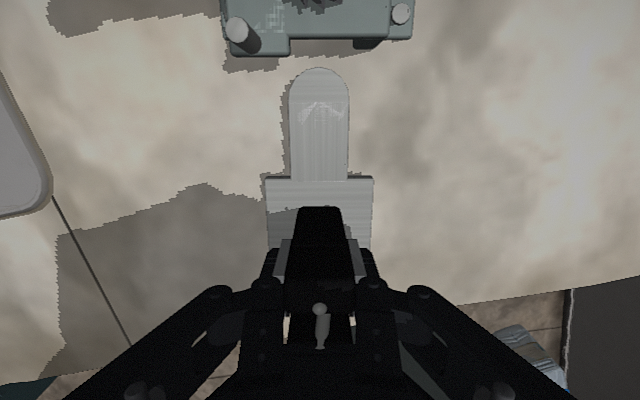

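The tongue now lies in line with the throat, 0.7 mm off centre. Tip is at (320,70) and the clamp front at row 50. Next I'll lower it and slide in.

>>> apply_moves(
  targets=[
    [[0,-0.0006,0.008],[0,-0.1,0]],
    [[0,0,0.0025],[0,0,0]],
    [[0,0,0],[0,0,0]],
  ],
)

```text
time: 7.45
position: [0.4144, 0.0573, 0.0409]
ee_rot: [179.4, -0.8, -11.7]
contact_force: [-1.2, 1.6, -2.3]
finger_gap: 0.0278
```

>>> apply_moves(
  targets=[
    [[0.015,-0.0002,0.0004],[0,0,0]],
    [[0.015,0,0.0003],[0,0,0]],
    [[0.012,0,0.0002],[0,0,0]],
    [[0,0,0],[0,0,0]],
  ],
)

```text
time: 7.95
position: [0.4523, 0.0488, 0.0412]
ee_rot: [179.3, -0.4, -11.7]
contact_force: [1.2, -0.7, -4.2]
finger_gap: 0.0277
```

```bash
python3 - <<'E'
from h import *
p,R,s=pose(); print(s["time"],p,s["ee_rot"],s["contact_force"],s["wrist_torque"])
a=np.radians(-11.5); d=p[:2]-[.5566,.03]; print(d@[np.cos(a),np.sin(a)],d@[-np.sin(a),np.cos(a)])
c,I,D=shot("wrist",6)
E
```

```text
7.95 [0.45227149 0.04883635 0.04121729] [179.27197798  -0.36510195 -11.69170431] [ 1.18555286 -0.73470559 -4.16727944] [ 0.08011183 -0.27887148  0.01299519]
-0.1059894514089388 -0.0023415601606397306
```

View pics/wrist6.png

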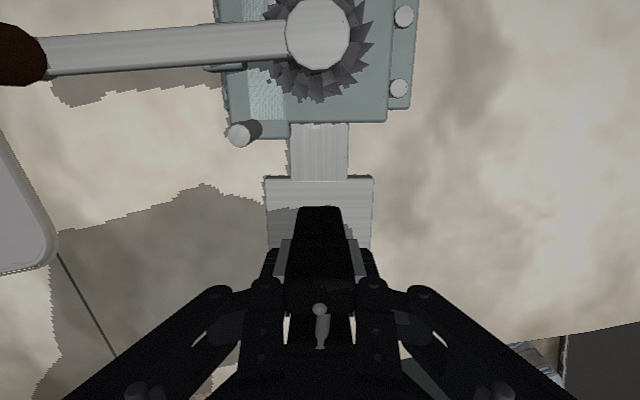

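The tongue has entered cleanly, with its sides at (290,150) and (348,150) and the plate above it. I'll carry on to the stop.

>>> apply_moves(
  targets=[
    [[0.01,-0.0003,0.0003],[0,-0.1,0]],
    [[0.008,-0.0002,0.0002],[0,-0.1,0]],
    [[0.003,0,0.0002],[0,0,0]],
    [[0,0,0],[0,0,0]],
  ],
)

```text
time: 8.5
position: [0.4659, 0.0453, 0.0411]
ee_rot: [179.1, 0.5, -11.7]
contact_force: [1.5, -0.0, -3.7]
finger_gap: 0.0271
```

>>> apply_moves(
  targets=[
    [[0.003,0,0.0001],[0,0,0]],
    [[0.0025,0,0.0001],[0,0,0]],
  ],
)

```text
time: 8.75
position: [0.4683, 0.0444, 0.041]
ee_rot: [179.0, 0.9, -11.6]
contact_force: [-6.2, 2.6, 6.4]
finger_gap: 0.0275
```

```bash
python3 - <<'E'
from h import *
p,R,s=pose(); print(s["time"],p,s["ee_rot"],s["contact_force"],s["wrist_torque"])
a=np.radians(-11.5); d=p[:2]-[.5566,.03]; print(d@[np.cos(a),np.sin(a)],d@[-np.sin(a),np.cos(a)])
c,I,D=shot("wrist",7); P=cloud(c,D)
for v in range(110,200,6):
    print(v,P[v,320].round(4), P[v,300].round(4),P[v,340].round(4))
shot("scene",7); cv2.imwrite("pics/sc7.png",cv2.resize(cv2.imread("pics/scene7.png")[200:330,240:400],None,fx=5,fy=4.5))
E
```

```text
8.75 [0.46834591 0.04438712 0.04103374] [179.03108459   0.86185031 -11.63633209] [-6.20364781  2.63936669  6.35901983] [0.76395704 0.48345333 0.1990283 ]
-0.08935069024317699 -0.0034967418823234286
110 [0.5455 0.0299 0.0623] [0.5471 0.0379 0.0614] [0.543  0.0212 0.0518]
116 [0.5423 0.0304 0.051 ] [0.544  0.0392 0.0501] [0.5403 0.0215 0.0497]
122 [0.5397 0.0309 0.0508] [0.5415 0.0397 0.0506] [0.5378 0.022  0.0506]
128 [0.5371 0.0314 0.0511] [0.5389 0.0403 0.0509] [0.5336 0.0217 0.0387]
134 [0.5345 0.032  0.0516] [0.5349 0.0417 0.0401] [0.5307 0.0223 0.0387]
140 [0.53   0.0327 0.0398] [0.5319 0.0425 0.039 ] [0.5278 0.0228 0.0393]
146 [0.5271 0.0333 0.0402] [0.529  0.0432 0.0392] [0.525  0.0234 0.0401]
152 [0.5239 0.0339 0.0391] [0.526  0.0438 0.0392] [0.5217 0.0239 0.0385]
158 [0.5146 0.0352 0.0114] [0.517  0.0473 0.0108] [0.5122 0.0233 0.0119]
164 [0.5111 0.036  0.0119] [0.5135 0.048  0.0117] [0.5086 0.0239 0.0122]
170 [0.5074 0.0367 0.0122] [0.5097 0.0489 0.011 ] [0.5046 0.0246 0.0113]
176 [0.503  0.0376 0.0101] [0.5061 0.0497 0.0119] [0.5008 0.0253 0.0111]
182 [0.4994 0.0383 0.0109] [0.5023 0.0506 0.0117] [0.4973 0.026  0.0124]
188 [0.496  0.0391 0.0126] [0.4983 0.0515 0.0116] [0.493  0.0267 0.0113]
194 [0.4916 0.0399 0.0112] [0.4943 0.0524 0.0113] [0.4893 0.0274 0.0122]
```

View pics/wrist7.png

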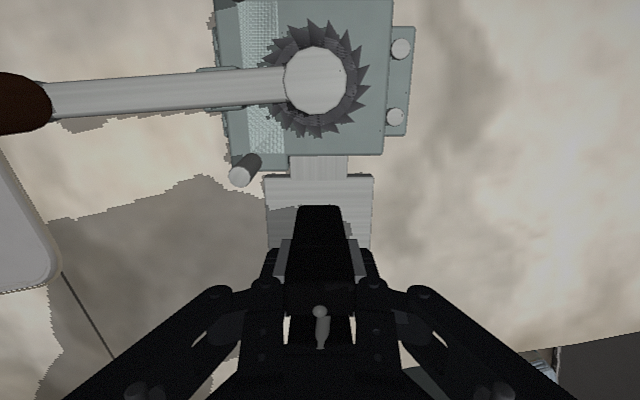

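View pics/sc7.png

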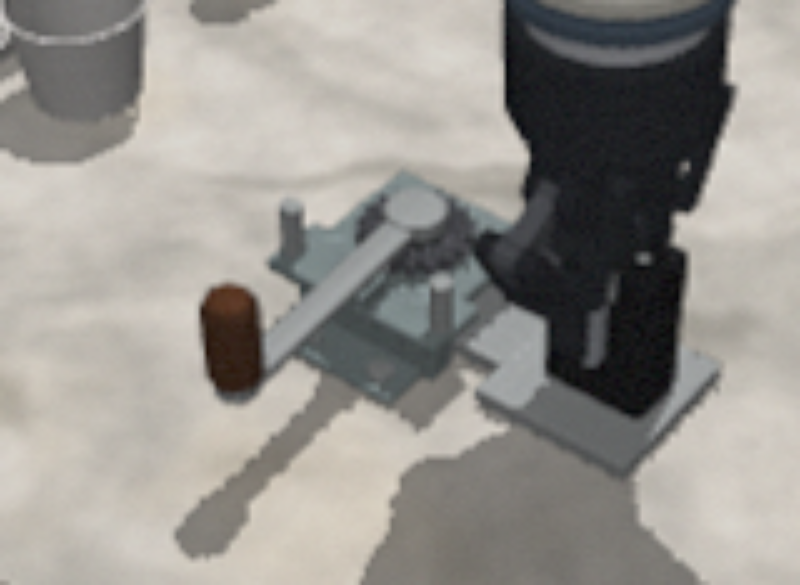

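```bash
python3 - <<'E'
from h import *
a=np.radians(-11.5); x=np.array([np.cos(a),np.sin(a)]);y=np.array([-np.sin(a),np.cos(a)])
p,R,s=pose()
q=np.array([.5566,.03])-.0905*x-.0015*y
to([*q,.0412],[179.35,-.5,-11.6])
E
```

```text
[[[-0.0013,-0.002,-0.0002],[0.3,1.4,-0.0]]]
```

>>> apply_moves(
  targets=[
    [[-0.0013,-0.002,-0.0002],[0.3,1.4,0]],
    [[0,0,0],[0,0,0]],
  ],
)

```text
time: 9.1
position: [0.4681, 0.0465, 0.0412]
ee_rot: [179.3, -0.7, -11.6]
contact_force: [-0.2, 0.5, -1.1]
finger_gap: 0.0276
```

>>> apply_moves(
  targets=[
    [[0.003,0,0],[0,0.2,0]],
    [[0.003,0,0],[0,0.2,0]],
  ],
)

```text
time: 9.35
position: [0.4717, 0.0454, 0.0408]
ee_rot: [179.3, -0.8, -11.6]
contact_force: [-4.4, 0.9, 4.7]
finger_gap: 0.0273
```

>>> apply_moves(
  targets=[
    [[0.003,0,-0.0006],[0,0,0]],
    [[0.003,0,0],[0,0.1,0]],
  ],
)

```text
time: 9.6
position: [0.4785, 0.0441, 0.041]
ee_rot: [179.3, -0.9, -11.6]
contact_force: [-1.4, 0.7, -3.0]
finger_gap: 0.0274
```

>>> apply_moves(
  targets=[
    [[0.002,0,-0.0002],[0,0,0]],
    [[0.002,0,0],[0,0,0]],
  ],
)

```text
time: 9.85
position: [0.4801, 0.0434, 0.0408]
ee_rot: [179.2, -0.6, -11.7]
contact_force: [-9.5, 6.2, 6.6]
finger_gap: 0.0275
```

>>> apply_moves(
  targets=[
    [[0.0035,-0.0005,-0.0002],[0,0,0]],
    [[0.003,0,0],[0,0,0]],
  ],
)

```text
time: 10.1
position: [0.48, 0.0434, 0.0409]
ee_rot: [179.1, 0.1, -11.7]
contact_force: [-12.2, 6.2, 9.3]
finger_gap: 0.0274
```

```bash
python3 - <<'E'
from h import *
p,R,s=pose(); print(s["time"],p,s["ee_rot"],s["contact_force"],s["wrist_torque"])
c,I,D=shot("wrist",8); P=cloud(c,D)
a=np.radians(-11.5)
for v in range(178,212,3):
    print(v,[P[v,u].round(4) for u in (275,283,320,360)])
cv2.imwrite("pics/w8c.png",cv2.resize(I[130:270,230:410],None,fx=4,fy=4,interpolation=cv2.INTER_CUBIC))
E
```

```text
10.1 [0.48001185 0.04335246 0.04088525] [ 1.79120189e+02  1.39524577e-01 -1.17171409e+01] [-12.17120067   6.17864906   9.32705326] [1.25303298 1.43480737 0.03655907]
178 [array([0.5271, 0.0586, 0.0397]), array([0.5259, 0.0547, 0.0385]), array([0.5138, 0.0367, 0.01  ]), array([0.5088, 0.012 , 0.0109])]
181 [array([0.5252, 0.0593, 0.0386]), array([0.5242, 0.0552, 0.0383]), array([0.5122, 0.0371, 0.0114]), array([0.5072, 0.0124, 0.012 ])]
184 [array([0.524 , 0.0594, 0.0402]), array([0.5228, 0.0554, 0.039 ]), array([0.5106, 0.0374, 0.0124]), array([0.5049, 0.0126, 0.0108])]
187 [array([0.522 , 0.06  , 0.0389]), array([0.5213, 0.0558, 0.0394]), array([0.5084, 0.0379, 0.0115]), array([0.503 , 0.013 , 0.0113])]
190 [array([0.5205, 0.0604, 0.0393]), array([0.5192, 0.0565, 0.0377]), array([0.5066, 0.0383, 0.0119]), array([0.5012, 0.0133, 0.0116])]
193 [array([0.5103, 0.0668, 0.0113]), array([0.5089, 0.062 , 0.0101]), array([0.5046, 0.0387, 0.0119]), array([0.499 , 0.0136, 0.0112])]
196 [array([0.5084, 0.0673, 0.0114]), array([0.5073, 0.0623, 0.0113]), array([0.5022, 0.0391, 0.0108]), array([0.4974, 0.014 , 0.0124])]
199 [array([0.5061, 0.068 , 0.0104]), array([0.5054, 0.0628, 0.0116]), array([0.5005, 0.0395, 0.0117]), array([0.4954, 0.0144, 0.0124])]
202 [array([0.5045, 0.0683, 0.0115]), array([0.5037, 0.0631, 0.0123]), array([0.4983, 0.04  , 0.0111]), array([0.4929, 0.0146, 0.0113])]
205 [array([0.5024, 0.0689, 0.0113]), array([0.501 , 0.064 , 0.0104]), array([0.4962, 0.0404, 0.0109]), array([0.4908, 0.0149, 0.011 ])]
208 [array([0.5005, 0.0694, 0.0115]), array([0.4995, 0.0642, 0.012 ]), array([0.4976, 0.0403, 0.0197]), array([0.489 , 0.0153, 0.0118])]
211 [array([0.4982, 0.07  , 0.0109]), array([0.4971, 0.065 , 0.0108]), array([0.4973, 0.0404, 0.0237]), array([0.4873, 0.0157, 0.0127])]
```

View pics/w8c.png

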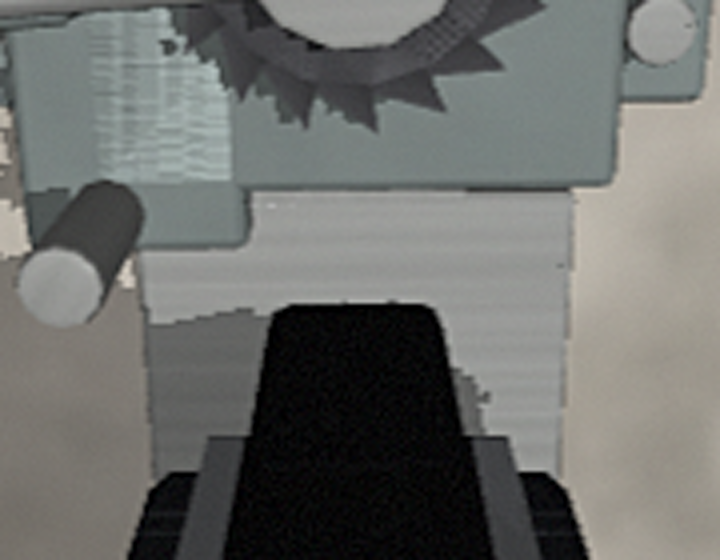

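The push stalled at about 13 N. The head centre computes to clamp x = -83.2 mm, and -83 means fully home. I'll ease off, open and lift.

>>> apply_moves(
  targets=[
    [[0,0,-0.0003],[0,0.5,0]],
    [[0,0,0],[0,0,0]],
  ],
)

```text
time: 10.4
position: [0.4797, 0.0434, 0.041]
ee_rot: [179.1, -0.3, -11.7]
contact_force: [-1.1, -0.6, -4.6]
finger_gap: 0.0274
```

>>> apply_moves(
  targets=[
    [[0,0,0],[0,0,0]],
    [[0,0,0],[0,0,0]],
    [[0,0,0],[0,0,0]],
    [[0,0,0],[0,0,0]],
  ],
  hand=0.085,
)

```text
time: 10.9
position: [0.4831, 0.0432, 0.0422]
ee_rot: [179.2, -0.7, -11.7]
contact_force: [0.4, 0.7, 0.6]
finger_gap: 0.0855
```

>>> apply_moves(
  targets=[
    [[0,0,-0.03],[0,0,0]],
    [[0,0,-0.04],[0,0,0]],
    [[0,0,-0.05],[0,0,0]],
    [[-0.02,0,-0.04],[0,0,0]],
    [[0,0,0],[0,0,0]],
  ],
)

```text
time: 11.52
position: [0.4622, 0.0499, 0.2065]
ee_rot: [179.2, -0.7, -11.7]
contact_force: [-0.6, -0.1, 0.8]
finger_gap: 0.0854
```

```bash
python3 - <<'E'
from h import *
p,R,s=pose(); print(s["time"],p,s["ee_rot"],s["contact_force"],s["joints"])
c,I,D=shot("wrist",9); P=cloud(c,D)
m=(P[...,2]>.085)&(P[...,2]<.1)&(P[...,0]>.4)&(P[...,0]<.53)&(P[...,1]<.1)&(P[...,1]>-.02)
r=cv2.minAreaRect((P[m][:,:2]*1000).astype(np.float32)); print(r)
a=np.radians(-11.5); d=np.array(r[0])/1000-[.5566,.03]; print(d@[np.cos(a),np.sin(a)],d@[-np.sin(a),np.cos(a)])
E
```

```text
11.525 [0.46221912 0.04992739 0.20653718] [179.19698277  -0.65717301 -11.72718289] [-0.59554939 -0.13397944  0.78618204] [  5.32016428  12.6089618  114.51183462  -1.21069959  52.49250731
 107.78588162]
((474.9114685058594, 45.4619026184082), (27.77283477783203, 46.154258728027344), 77.99983215332031)
-0.08313121768249698 -0.0011345734333412841
```

View pics/wrist9.png

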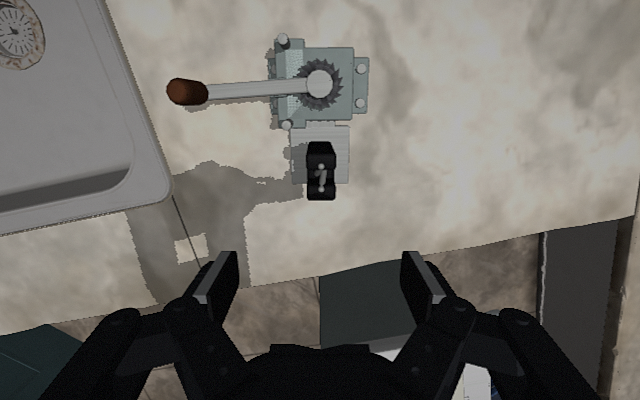

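```bash
python3 - <<'E'
from h import *
c,I,D=load("wrist9"); P=cloud(c,D)
cv2.imwrite("pics/w9c.png",cv2.resize(I[30:135,160:360],None,fx=4,fy=4,interpolation=cv2.INTER_CUBIC))
def cen(x0,x1,y0,y1,z0,z1):
    m=(P[...,2]>z0)&(P[...,2]<z1)&(P[...,0]>x0)&(P[...,0]<x1)&(P[...,1]>y0)&(P[...,1]<y1)
    Q=P[m][:,:2]*1000; e=cv2.minEnclosingCircle(Q.astype(np.float32)); return m.sum(),Q.mean(0).round(1),np.round(e[0],1),round(e[1],1)
A=cen(.51,.54,.055,.085,.0635,.07);B=cen(.585,.615,.04,.07,.0635,.07);K=cen(.53,.62,.12,.17,.103,.112);H=cen(.535,.575,.01,.05,.06,.066)
print(A,B,K,H)
a,b,k=A[1],B[1],K[1]
xh=(b-a)/np.linalg.norm(b-a); yh=np.array([-xh[1],xh[0]]); o=(a+b)/2-33*yh
print(o,np.degrees(np.arctan2(*xh[::-1])),np.linalg.norm(b-a)); d=k-o; print("knob r",np.linalg.norm(d),"lever",np.arctan2(d@xh,d@yh))
E
```

```text
(np.int64(82), array([525.9,  68.5]), array([525.8,  68.5]), 4.8) (np.int64(109), array([598.9,  54. ]), array([599.2,  54.2]), 4.9) (np.int64(514), array([571.4, 141.7]), array([571.5, 142.7]), 10.3) (np.int64(667), array([556.5,  31.4]), array([557.3,  34.1]), 17.0)
[555.97080706  28.88233901] -11.234444007142086 74.42613788179527
knob r 113.86783842109071 lever -0.060159044478318636
```

View pics/w9c.png

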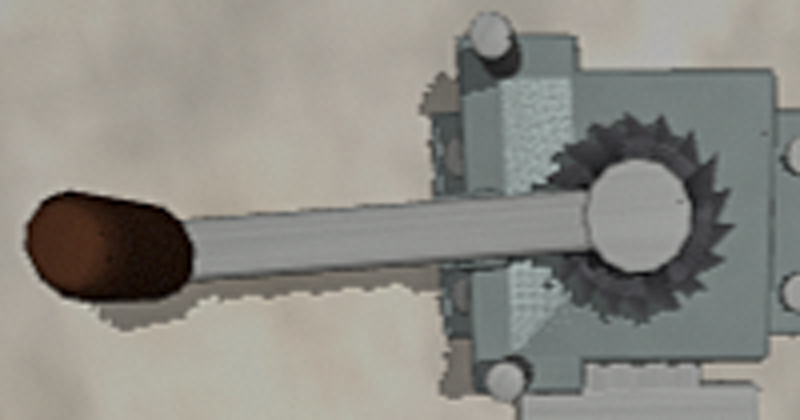

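Still home after release: x = -83.1 mm, y = -1.1 mm, lever at about -0.06 rad. Now to the knob.

```bash
python3 - <<'E'
from h import *
p,R,s=pose(); to([.5714,.1420,.20],[180,0,82.1],10)
E
```

```text
[[[0.0088,-0.0113,0.0005],[0.1,0.0,-9.4]],[[0.0105,-0.0097,0.0005],[0.1,0.0,-9.4]],[[0.012,-0.0078,0.0005],[0.1,0.0,-9.4]],[[0.0131,-0.0058,0.0005],[0.1,0.0,-9.4]],[[0.0138,-0.0036,0.0005],[0.1,0.0,-9.4]],[[0.0142,-0.0013,0.0006],[0.1,0.0,-9.4]],[[0.0142,0.0011,0.0006],[0.1,0.0,-9.4]],[[0.0139,0.0034,0.0006],[0.1,0.0,-9.4]],[[0.0131,0.0056,0.0006],[0.1,0.0,-9.4]],[[0.012,0.0077,0.0005],[0.1,0.0,-9.4]]]
```

>>> apply_moves(
  targets=[
    [[0.009,-0.0113,0.0005],[0.1,0,-9.4]],
    [[0.0105,-0.0097,0.0005],[0.1,0,-9.4]],
    [[0.012,-0.008,0.0005],[0.1,0,-9.4]],
    [[0.013,-0.006,0.0005],[0.1,0,-9.4]],
    [[0.014,-0.0036,0.0005],[0.1,0,-9.4]],
    [[0.014,-0.0013,0.0005],[0.1,0,-9.4]],
    [[0.014,0.001,0.0005],[0.1,0,-9.4]],
    [[0.014,0.0035,0.0005],[0.1,0,-9.4]],
    [[0.013,0.0056,0.0005],[0.1,0,-9.4]],
    [[0.012,0.008,0.0005],[0.1,0,-9.4]],
    [[0,0,0],[0,0,0]],
  ],
  hand=0.055,
  force=25,
)

```text
time: 12.95
position: [0.5683, 0.1449, 0.1784]
ee_rot: [-178.5, 0.6, 85.2]
contact_force: [-0.5, 0.8, -1.3]
finger_gap: 0.055
```

```bash
python3 - <<'E'
from h import *
p,R,s=pose(); print(s["joints"]);to([.5714,.1420,.13],[180,0,82.1],2)
c,I,D=shot("wrist",10)
E
```

```text
[13.21197834 25.4772596  99.49872037 -0.16623529 56.68800177 18.10740459]
[[[-0.001,0.0023,0.0242],[-0.8,0.3,1.5]],[[-0.0011,0.002,0.0242],[-0.8,0.3,1.5]]]
```

View pics/wrist10.png

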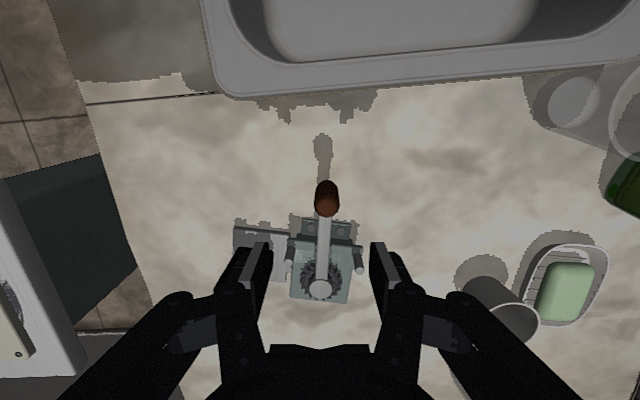

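The knob at (327,200) is centred between the fingers. I'll correct the tilt and descend.

>>> apply_moves(
  targets=[
    [[-0.001,0.0023,0.024],[-0.8,0.3,1.5]],
    [[-0.001,0.002,0.024],[-0.8,0.3,1.5]],
    [[0,0,0],[0,0,0]],
  ],
)

```text
time: 13.38
position: [0.5688, 0.1401, 0.1272]
ee_rot: [-179.9, 0.2, 81.4]
contact_force: [-0.1, 0.3, 0.3]
finger_gap: 0.055
```

```bash
python3 - <<'E'
from h import *
p,R,s=pose(); print(p,s["ee_rot"]);to([.5714,.1420,.068],[180,0,82.1],3)
E
```

```text
[0.56875168 0.14008043 0.12720062] [-179.89217359    0.18973899   81.41300509]
[[[0.0008,0.0008,0.0197],[-0.0,0.1,-0.2]],[[0.0008,0.0008,0.0197],[-0.0,0.1,-0.2]],[[0.0008,0.0008,0.0197],[-0.0,0.1,-0.2]]]
```

>>> apply_moves(
  targets=[
    [[0.0008,0.0008,0.0195],[0,0.1,-0.2]],
    [[0.0008,0.0008,0.0195],[0,0.1,-0.2]],
    [[0.0008,0.0008,0.0185],[0,0.1,-0.2]],
    [[0,0,0],[0,0,0]],
  ],
)

```text
time: 13.88
position: [0.5718, 0.142, 0.0666]
ee_rot: [-179.9, -0.1, 81.9]
contact_force: [0.2, 0.3, 0.3]
finger_gap: 0.0551
```

>>> apply_moves(
  targets=[
    [[0,0,0],[0,0,0]],
    [[0,0,0],[0,0,0]],
    [[0,0,0],[0,0,0]],
    [[0,0,0],[0,0,0]],
  ],
  hand=0.015,
  force=25,
)

```text
time: 14.38
position: [0.572, 0.1421, 0.067]
ee_rot: [-179.9, -0.2, 81.9]
contact_force: [-0.1, 0.3, -5.1]
finger_gap: 0.0211
```

```bash
cat >> h.py <<'E'
O=np.array([.556,.0292]); CY=-11.3
def lev():
    """lever angle from TCP, radius, tangential force at knob (resisting clockwise positive), radial"""
    p,R,s=pose(); d=p[:2]-O; a=np.radians(CY); x=np.array([np.cos(a),np.sin(a)]); y=np.array([-np.sin(a),np.cos(a)])
    th=np.arctan2(d@x,d@y); r=np.linalg.norm(d); u=d/r; tc=np.array([u[1],-u[0]]); F=np.array(s["contact_force"])
    yaw=90+CY-np.degrees(th); print("t",s["time"],"th %.3f r %.4f z %.4f resist %.2f radial %.2f Fz %.2f gap %.4f"%(th,r,p[2],-F[:2]@tc,F[:2]@u,F[2],s["finger_gap"]),"rpy",np.round(s["ee_rot"],1),"want yaw %.1f"%yaw)
    return th
def strokes(dths,z=.0675,r=.114):
    th=lev(); 
    p,R,_=pose(); out=[]
    for dt in dths:
        th+=dt; ang=np.radians(90+CY)-th; q=np.array([*(O+r*np.array([np.cos(ang),np.sin(ang)])),z]); Rt=Ro.from_euler("xyz",[180,0,np.degrees(ang)],degrees=True)
        out.append([[round(float(v),4) for v in R.inv().apply(q-p)],[round(float(v),1) for v in (R.inv()*Rt).as_rotvec(degrees=True)]]); p,R=q,Rt
    print(str(out).replace(" ",""))
E
python3 - <<'E'
from h import *
strokes([-.1]*5)
c,I,D=shot("wrist",11)
E
```

```text
t 14.375 th -0.056 r 0.1141 z 0.0670 resist 0.18 radial 0.24 Fz -5.09 gap 0.0211 rpy [-179.9   -0.2   81.9] want yaw 81.9
[[[-0.0006,-0.0114,-0.0005],[-0.1,-0.2,-5.7]],[[-0.0006,-0.0114,-0.0],[0.0,0.0,-5.7]],[[-0.0006,-0.0114,-0.0],[-0.0,0.0,-5.7]],[[-0.0006,-0.0114,-0.0],[0.0,0.0,-5.7]],[[-0.0006,-0.0114,-0.0],[-0.0,0.0,-5.7]]]
```

View pics/wrist11.png

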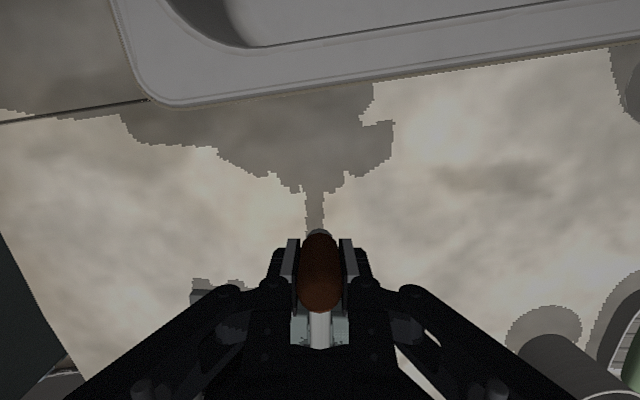

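>>> apply_moves(
  targets=[
    [[-0.0006,-0.0114,-0.0005],[0,0,-5.7]],
    [[-0.0006,-0.0114,0],[0,0,-5.7]],
    [[-0.0006,-0.0114,0],[0,0,-5.7]],
    [[-0.0006,-0.0114,0],[0,0,-5.7]],
  ],
)

```text
time: 14.92
position: [0.526, 0.1391, 0.067]
ee_rot: [180.0, -0.2, 105.4]
contact_force: [1.2, -2.3, -4.7]
finger_gap: 0.0212
```

```bash
python3 - <<'E'
from h import *
strokes([-.1,-.08])
E
```

```text
t 14.925 th -0.464 r 0.1140 z 0.0670 resist -0.51 radial -2.54 Fz -4.74 gap 0.0212 rpy [180.   -0.2 105.4] want yaw 105.3
[[[-0.0005,-0.0114,-0.0005],[0.0,-0.2,-5.6]],[[-0.0004,-0.0091,-0.0],[0.0,0.0,-4.6]]]
```

>>> apply_moves(
  targets=[
    [[-0.0003,-0.0114,-0.0003],[0,0,-5.7]],
    [[-0.0002,-0.0065,0],[0,0,-3.3]],
    [[0,0,0],[0,0,0]],
  ],
)

```text
time: 15.3
position: [0.5076, 0.1323, 0.067]
ee_rot: [-180.0, -0.1, 114.7]
contact_force: [-2.0, -1.0, -4.1]
finger_gap: 0.0213
```

```bash
python3 - <<'E'
from h import *
strokes([.1]*4)
E
```

```text
t 15.3 th -0.636 r 0.1139 z 0.0670 resist 2.19 radial -0.03 Fz -4.09 gap 0.0213 rpy [-1.800e+02 -1.000e-01  1.147e+02] want yaw 115.2
[[[-0.0004,0.0114,-0.0005],[-0.0,-0.1,5.3]],[[-0.0006,0.0114,0.0],[0.0,-0.0,5.7]],[[-0.0006,0.0114,0.0],[0.0,-0.0,5.7]],[[-0.0006,0.0114,0.0],[0.0,-0.0,5.7]]]
```

>>> apply_moves(
  targets=[
    [[-0.0004,0.0114,-0.0003],[0,0,5.5]],
    [[-0.0005,0.0114,0],[0,0,5.7]],
    [[-0.0005,0.0114,0],[0,0,5.7]],
    [[-0.0005,0.0114,0],[0,0,5.7]],
    [[-0.0005,0.0114,0],[0,0,5.7]],
  ],
)

```text
time: 15.92
position: [0.5631, 0.143, 0.067]
ee_rot: [-179.7, 0.0, 85.4]
contact_force: [-1.1, -2.0, -2.7]
finger_gap: 0.0209
```

```bash
python3 - <<'E'
from h import *
strokes([.1]*5)
E
```

```text
t 15.925 th -0.135 r 0.1140 z 0.0670 resist 0.94 radial -2.04 Fz -2.72 gap 0.0209 rpy [-179.7    0.    85.4] want yaw 86.4
[[[-0.0004,0.0114,-0.0006],[-0.3,0.0,4.7]],[[-0.0006,0.0114,0.0],[-0.0,-0.0,5.7]],[[-0.0006,0.0114,0.0],[0.0,-0.0,5.7]],[[-0.0006,0.0114,0.0],[0.0,-0.0,5.7]],[[-0.0006,0.0114,0.0],[0.0,-0.0,5.7]]]
```

>>> apply_moves(
  targets=[
    [[-0.0004,0.0114,-0.0003],[-0.2,0,5]],
    [[-0.0005,0.0114,0],[0,0,5.7]],
    [[-0.0005,0.0114,0],[0,0,5.7]],
  ],
)

```text
time: 16.3
position: [0.5966, 0.1359, 0.0669]
ee_rot: [-179.8, 0.2, 68.3]
contact_force: [-2.1, -2.1, -2.7]
finger_gap: 0.0213
```

```bash
python3 - <<'E'
from h import *
strokes([.1]*4)
E
```

```text
t 16.3 th 0.166 r 0.1142 z 0.0669 resist 1.25 radial -2.70 Fz -2.71 gap 0.0213 rpy [-179.8    0.2   68.3] want yaw 69.2
[[[-0.0006,0.0114,-0.0006],[-0.2,0.2,4.9]],[[-0.0006,0.0114,0.0],[0.0,-0.0,5.7]],[[-0.0006,0.0114,0.0],[0.0,-0.0,5.7]],[[-0.0006,0.0114,0.0],[0.0,-0.0,5.7]]]
```

```bash
sed -i 's|    return th$|    tz=s["wrist_torque"][2]; print("Tz %.3f total resist %.2f"%(tz,-F[:2]@tc+tz/.115))\n    return th|' h.py
python3 - <<'E'
from h import *
lev()
E
```

```text
t 16.3 th 0.166 r 0.1142 z 0.0669 resist 1.25 radial -2.70 Fz -2.71 gap 0.0213 rpy [-179.8    0.2   68.3] want yaw 69.2
Tz 0.341 total resist 4.21
```

>>> apply_moves(
  targets=[
    [[-0.0006,0.0114,-0.0003],[-0.2,0.2,5.2]],
    [[-0.0005,0.0114,0],[0,0,5.7]],
  ],
)

```text
time: 16.55
position: [0.617, 0.1259, 0.0669]
ee_rot: [-179.9, 0.0, 57.0]
contact_force: [-2.6, -1.2, -0.3]
finger_gap: 0.0212
```

```bash
python3 - <<'E'
from h import *
strokes([.1]*2)
E
```

```text
t 16.55 th 0.365 r 0.1144 z 0.0669 resist 1.53 radial -2.42 Fz -0.34 gap 0.0212 rpy [-179.9    0.    57. ] want yaw 57.8
Tz 0.280 total resist 3.97
[[[-0.0008,0.0114,-0.0006],[-0.1,0.0,5.0]],[[-0.0006,0.0114,0.0],[-0.0,-0.0,5.7]]]
```

>>> apply_moves(
  targets=[
    [[-0.0008,0.0114,-0.0003],[0,0,5.2]],
    [[-0.0006,0.0114,0],[0,0,5.7]],
  ],
)

```text
time: 16.8
position: [0.635, 0.1121, 0.0669]
ee_rot: [-179.9, 0.1, 45.7]
contact_force: [-3.1, -0.8, -0.1]
finger_gap: 0.0211
```

```bash
python3 - <<'E'
from h import *
strokes([.05]+[-.1]*2)
E
```

```text
t 16.8 th 0.564 r 0.1145 z 0.0669 resist 1.68 radial -2.69 Fz -0.10 gap 0.0211 rpy [-1.799e+02  1.000e-01  4.570e+01] want yaw 46.4
Tz 0.307 total resist 4.35
[[[-0.0006,0.0057,-0.0006],[-0.1,0.1,2.1]],[[-0.0006,-0.0114,-0.0],[-0.0,0.0,-5.7]],[[-0.0006,-0.0114,-0.0],[0.0,0.0,-5.7]]]
```

>>> apply_moves(
  targets=[
    [[-0.0006,0.0057,-0.0003],[0,0,2.3]],
    [[-0.0006,-0.0114,0],[0,0,-5.7]],
    [[-0.0006,-0.0114,0],[0,0,-5.7]],
    [[-0.0006,-0.0114,0],[0,0,-5.7]],
    [[-0.0006,-0.0114,0],[0,0,-5.7]],
    [[-0.0006,-0.0114,0],[0,0,-5.7]],
  ],
)

```text
time: 17.55
position: [0.5914, 0.1378, 0.067]
ee_rot: [-179.9, -0.0, 72.4]
contact_force: [-1.1, -1.7, -4.9]
finger_gap: 0.0211
```

```bash
python3 - <<'E'
from h import *
strokes([-.1]*6)
E
```

```text
t 17.55 th 0.118 r 0.1142 z 0.0670 resist 0.51 radial -2.00 Fz -4.92 gap 0.0211 rpy [-179.9   -0.    72.4] want yaw 71.9
Tz -0.107 total resist -0.42
[[[-0.0007,-0.0114,-0.0005],[-0.1,-0.0,-5.3]],[[-0.0006,-0.0114,-0.0],[0.0,0.0,-5.7]],[[-0.0006,-0.0114,-0.0],[0.0,0.0,-5.7]],[[-0.0006,-0.0114,-0.0],[-0.0,0.0,-5.7]],[[-0.0006,-0.0114,-0.0],[0.0,0.0,-5.7]],[[-0.0006,-0.0114,-0.0],[0.0,0.0,-5.7]]]
```

>>> apply_moves(
  targets=[
    [[-0.0006,-0.0114,-0.0003],[0,0,-5.5]],
    [[-0.0006,-0.0114,0],[0,0,-5.7]],
    [[-0.0006,-0.0114,0],[0,0,-5.7]],
    [[-0.0006,-0.0114,0],[0,0,-5.7]],
    [[-0.0006,-0.0114,0],[0,0,-5.7]],
    [[-0.0006,-0.0114,0],[0,0,-5.7]],
    [[-0.0005,-0.0095,0],[0,0,-4.7]],
  ],
)

```text
time: 18.42
position: [0.513, 0.1347, 0.067]
ee_rot: [-180.0, -0.0, 112.3]
contact_force: [-0.2, -0.9, -5.7]
finger_gap: 0.0211
```

```bash
python3 - <<'E'
from h import *
strokes([-.04]+[.1]*4)
E
```

```text
t 18.425 th -0.584 r 0.1139 z 0.0670 resist 0.47 radial -0.74 Fz -5.65 gap 0.0211 rpy [-180.    -0.   112.3] want yaw 112.2
Tz -0.150 total resist -0.83
[[[0.0,-0.0046,-0.0005],[-0.0,-0.0,-2.2]],[[-0.0006,0.0114,0.0],[0.0,-0.0,5.7]],[[-0.0006,0.0114,0.0],[0.0,-0.0,5.7]],[[-0.0006,0.0114,0.0],[0.0,-0.0,5.7]],[[-0.0006,0.0114,0.0],[0.0,-0.0,5.7]]]
```

>>> apply_moves(
  targets=[
    [[0,-0.0046,-0.0003],[0,0,-2.2]],
    [[-0.0006,0.0114,0],[0,0,5.7]],
    [[-0.0006,0.0114,0],[0,0,5.7]],
    [[-0.0006,0.0114,0],[0,0,5.7]],
    [[-0.0006,0.0114,0],[0,0,5.7]],
  ],
)

```text
time: 19.05
position: [0.5516, 0.1431, 0.067]
ee_rot: [-179.8, 0.0, 91.2]
contact_force: [-1.6, -0.3, -3.4]
finger_gap: 0.021
```

```bash
python3 - <<'E'
from h import *
strokes([.1]*2)
E
```

```text
t 19.05 th -0.236 r 0.1140 z 0.0670 resist 1.59 radial -0.22 Fz -3.45 gap 0.0210 rpy [-179.8    0.    91.2] want yaw 92.2
Tz 0.344 total resist 4.58
[[[-0.0003,0.0114,-0.0006],[-0.2,0.0,4.7]],[[-0.0006,0.0114,0.0],[0.0,-0.0,5.7]]]
```

>>> apply_moves(
  targets=[
    [[-0.0004,0.0114,-0.0003],[-0.1,0,5]],
    [[-0.0006,0.0114,0],[0,0,5.7]],
  ],
)

```text
time: 19.3
position: [0.5739, 0.1418, 0.067]
ee_rot: [-179.8, 0.1, 80.2]
contact_force: [-2.5, 0.5, -1.7]
finger_gap: 0.0212
```

```bash
python3 - <<'E'
from h import *
strokes([.1]*2)
E
```

```text
t 19.3 th -0.039 r 0.1140 z 0.0670 resist 2.53 radial 0.07 Fz -1.71 gap 0.0212 rpy [-1.798e+02  1.000e-01  8.020e+01] want yaw 81.0
Tz 0.283 total resist 4.99
[[[-0.0004,0.0114,-0.0006],[-0.2,0.1,4.9]],[[-0.0006,0.0114,0.0],[-0.0,-0.0,5.7]]]
```

>>> apply_moves(
  targets=[
    [[-0.0004,0.0114,-0.0003],[-0.1,0,5]],
    [[-0.0006,0.0114,0],[0,0,5.7]],
  ],
)

```text
time: 19.55
position: [0.5955, 0.1363, 0.067]
ee_rot: [-179.8, 0.2, 69.2]
contact_force: [-1.6, 0.5, -1.3]
finger_gap: 0.0213
```

```bash
python3 - <<'E'
from h import *
strokes([.1]*2)
E
```

```text
t 19.55 th 0.156 r 0.1142 z 0.0670 resist 1.68 radial -0.08 Fz -1.31 gap 0.0213 rpy [-179.8    0.2   69.2] want yaw 69.8
Tz 0.260 total resist 3.95
[[[-0.0006,0.0114,-0.0005],[-0.2,0.2,5.1]],[[-0.0006,0.0114,0.0],[0.0,-0.0,5.7]]]
```

Still around 4 N, so not firm yet. Continuing.

>>> apply_moves(
  targets=[
    [[-0.0006,0.0114,-0.0003],[-0.1,0.1,5.2]],
    [[-0.0006,0.0114,0],[0,0,5.7]],
  ],
)

```text
time: 19.8
position: [0.6156, 0.1267, 0.067]
ee_rot: [-179.8, 0.1, 57.9]
contact_force: [-1.1, 0.3, -1.8]
finger_gap: 0.0207
```

```bash
python3 - <<'E'
from h import *
strokes([.1]*2)
E
```

```text
t 19.8 th 0.352 r 0.1143 z 0.0670 resist 1.08 radial -0.28 Fz -1.84 gap 0.0207 rpy [-1.798e+02  1.000e-01  5.790e+01] want yaw 58.6
Tz 0.232 total resist 3.09
[[[-0.0008,0.0114,-0.0005],[-0.2,0.1,5.1]],[[-0.0006,0.0114,0.0],[-0.0,-0.0,5.7]]]
```

>>> apply_moves(
  targets=[
    [[-0.0007,0.0114,-0.0003],[-0.1,0.1,5.2]],
    [[-0.0006,0.0114,0],[0,0,5.7]],
  ],
)

```text
time: 20.05
position: [0.6334, 0.1136, 0.067]
ee_rot: [-179.8, 0.0, 46.7]
contact_force: [-3.9, 1.9, -1.3]
finger_gap: 0.0212
```

```bash
python3 - <<'E'
from h import *
strokes([.05]+[-.1]*2)
E
```

```text
t 20.05 th 0.545 r 0.1145 z 0.0670 resist 4.18 radial -1.23 Fz -1.28 gap 0.0212 rpy [-179.8    0.    46.7] want yaw 47.4
Tz 0.301 total resist 6.80
[[[-0.0006,0.0057,-0.0005],[-0.2,0.0,2.1]],[[-0.0006,-0.0114,-0.0],[-0.0,0.0,-5.7]],[[-0.0006,-0.0114,-0.0],[0.0,0.0,-5.7]]]
```

>>> apply_moves(
  targets=[
    [[-0.0006,0.0057,-0.0003],[-0.1,0,2.3]],
  ],
)

```text
time: 20.18
position: [0.6373, 0.1098, 0.067]
ee_rot: [-179.9, 0.0, 44.3]
contact_force: [0.1, 5.2, -6.3]
finger_gap: 0.0215
```

```bash
python3 - <<'E'
from h import *
strokes([.03]+[-.1]*2)
E
```

```text
t 20.175 th 0.593 r 0.1145 z 0.0670 resist 3.63 radial 3.78 Fz -6.26 gap 0.0215 rpy [-179.9    0.    44.3] want yaw 44.7
Tz 0.174 total resist 5.14
[[[-0.0005,0.0034,-0.0005],[-0.1,0.0,1.3]],[[-0.0006,-0.0114,-0.0],[0.0,0.0,-5.7]],[[-0.0006,-0.0114,-0.0],[0.0,0.0,-5.7]]]
```

>>> apply_moves(
  targets=[
    [[-0.0006,-0.0114,-0.0003],[0,0,-5.9]],
    [[-0.0006,-0.0114,0],[0,0,-5.7]],
    [[-0.0006,-0.0114,0],[0,0,-5.7]],
    [[-0.0006,-0.0114,0],[0,0,-5.7]],
    [[-0.0006,-0.0114,0],[0,0,-5.7]],
    [[-0.0006,-0.0114,0],[0,0,-5.7]],
  ],
)

```text
time: 20.92
position: [0.577, 0.1414, 0.067]
ee_rot: [180.0, -0.1, 79.9]
contact_force: [-0.2, -1.6, -4.3]
finger_gap: 0.0211
```

```bash
python3 - <<'E'
from h import *
strokes([-.1]*4)
E
```

```text
t 20.925 th -0.012 r 0.1141 z 0.0670 resist -0.11 radial -1.60 Fz -4.28 gap 0.0211 rpy [ 1.80e+02 -1.00e-01  7.99e+01] want yaw 79.4
Tz -0.133 total resist -1.27
[[[-0.0006,-0.0114,-0.0005],[0.0,-0.1,-5.3]],[[-0.0006,-0.0114,-0.0],[-0.0,0.0,-5.7]],[[-0.0006,-0.0114,-0.0],[0.0,0.0,-5.7]],[[-0.0006,-0.0114,-0.0],[0.0,0.0,-5.7]]]
```

>>> apply_moves(
  targets=[
    [[-0.0006,-0.0114,-0.0003],[0,0,-5.5]],
    [[-0.0006,-0.0114,0],[0,0,-5.7]],
    [[-0.0006,-0.0114,0],[0,0,-5.7]],
    [[0,0,0],[0,0,0]],
  ],
)

```text
time: 21.42
position: [0.5412, 0.1421, 0.067]
ee_rot: [180.0, -0.0, 97.4]
contact_force: [0.1, 0.5, -6.1]
finger_gap: 0.021
```

```bash
python3 - <<'E'
from h import *
strokes([.1]*2)
E
```

```text
t 21.425 th -0.328 r 0.1139 z 0.0670 resist -0.14 radial 0.52 Fz -6.14 gap 0.0210 rpy [180.   -0.   97.4] want yaw 97.5
Tz 0.005 total resist -0.10
[[[-0.0005,0.0114,-0.0005],[0.0,-0.0,5.7]],[[-0.0006,0.0114,0.0],[0.0,-0.0,5.7]]]
```

>>> apply_moves(
  targets=[
    [[-0.0005,0.0114,-0.0003],[0,0,5.7]],
    [[-0.0006,0.0114,0],[0,0,5.7]],
  ],
)

```text
time: 21.68
position: [0.563, 0.143, 0.067]
ee_rot: [-179.9, -0.0, 85.5]
contact_force: [-3.3, 1.1, -0.1]
finger_gap: 0.021
```

```bash
python3 - <<'E'
from h import *
strokes([.07]*2)
E
```

```text
t 21.675 th -0.136 r 0.1140 z 0.0670 resist 3.31 radial 0.88 Fz -0.09 gap 0.0210 rpy [-179.9   -0.    85.5] want yaw 86.5
Tz 0.295 total resist 5.88
[[[-0.0002,0.008,-0.0006],[-0.1,0.0,3.1]],[[-0.0003,0.008,0.0],[0.0,-0.0,4.0]]]
```

>>> apply_moves(
  targets=[
    [[-0.0003,0.008,-0.0003],[-0.1,0,3.3]],
  ],
)

```text
time: 21.8
position: [0.5706, 0.1423, 0.067]
ee_rot: [-179.8, 0.0, 82.0]
contact_force: [-5.8, 2.1, -1.4]
finger_gap: 0.021
```

```bash
python3 - <<'E'
from h import *
strokes([.07]*2)
E
```

```text
t 21.8 th -0.069 r 0.1140 z 0.0670 resist 6.02 radial 1.33 Fz -1.43 gap 0.0210 rpy [-179.8    0.    82. ] want yaw 82.7
Tz 0.190 total resist 7.68
[[[-0.0002,0.008,-0.0005],[-0.2,0.0,3.4]],[[-0.0003,0.008,0.0],[0.0,-0.0,4.0]]]
```

>>> apply_moves(
  targets=[
    [[-0.0002,0.008,-0.0003],[-0.1,0,3.7]],
  ],
)

```text
time: 21.92
position: [0.5777, 0.1412, 0.067]
ee_rot: [-179.8, 0.1, 78.1]
contact_force: [-5.7, 2.2, -1.6]
finger_gap: 0.0212
```

```bash
python3 - <<'E'
from h import *
strokes([.05]*2)
E
```

```text
t 21.925 th -0.006 r 0.1141 z 0.0670 resist 5.96 radial 1.04 Fz -1.56 gap 0.0212 rpy [-1.798e+02  1.000e-01  7.810e+01] want yaw 79.0
Tz 0.363 total resist 9.12
[[[-0.0001,0.0057,-0.0006],[-0.2,0.1,1.9]],[[-0.0001,0.0057,0.0],[0.0,-0.0,2.9]]]
```

>>> apply_moves(
  targets=[
    [[0,0.002,0],[0,0,1]],
  ],
)

```text
time: 22.05
position: [0.5795, 0.1408, 0.067]
ee_rot: [-179.7, 0.1, 77.0]
contact_force: [-5.5, -1.0, 0.2]
finger_gap: 0.0209
```

```bash
python3 - <<'E'
from h import *
strokes([.05]*2)
E
```

```text
t 22.05 th 0.010 r 0.1140 z 0.0670 resist 5.14 radial -2.11 Fz 0.19 gap 0.0209 rpy [-1.797e+02  1.000e-01  7.700e+01] want yaw 78.1
Tz 0.264 total resist 7.43
[[[-0.0001,0.0057,-0.0006],[-0.3,0.1,1.8]],[[-0.0001,0.0057,0.0],[0.0,-0.0,2.9]]]
```

>>> apply_moves(
  targets=[
    [[-0.0001,0.0057,-0.0002],[-0.1,0,2]],
  ],
)

```text
time: 22.18
position: [0.5839, 0.1397, 0.067]
ee_rot: [-179.7, 0.2, 74.9]
contact_force: [-6.5, 3.4, -0.5]
finger_gap: 0.0212
```

```bash
python3 - <<'E'
from h import *
strokes([.04]*2)
E
```

```text
t 22.175 th 0.050 r 0.1139 z 0.0670 resist 7.15 radial 1.67 Fz -0.46 gap 0.0212 rpy [-179.7    0.2   74.9] want yaw 75.8
Tz 0.215 total resist 9.02
[[[0.0,0.0046,-0.0006],[-0.3,0.2,1.4]],[[-0.0001,0.0046,0.0],[0.0,-0.0,2.3]]]
```

>>> apply_moves(
  targets=[
    [[0,0.006,-0.0003],[-0.2,0.1,2.5]],
  ],
)

```text
time: 22.3
position: [0.5884, 0.1385, 0.0669]
ee_rot: [-179.7, 0.1, 72.3]
contact_force: [-7.4, 3.1, -1.8]
finger_gap: 0.0211
```

```bash
python3 - <<'E'
from h import *
strokes([.04]*2)
E
```

```text
t 22.3 th 0.091 r 0.1140 z 0.0669 resist 7.95 radial 0.83 Fz -1.78 gap 0.0211 rpy [-1.797e+02  1.000e-01  7.230e+01] want yaw 73.5
Tz 0.269 total resist 10.29
[[[0.0,0.0046,-0.0006],[-0.3,0.1,1.1]],[[-0.0001,0.0046,0.0],[0.0,-0.0,2.3]]]
```

It's firm: the resistance climbed steadily from about 4 N to about 10 N. I'll stop tightening, ease off, let go and lift clear.

>>> apply_moves(
  targets=[
    [[0,-0.002,0],[0,0,-1]],
    [[0,-0.001,0],[0,0,0]],
  ],
)

```text
time: 22.55
position: [0.5848, 0.1394, 0.067]
ee_rot: [-179.6, 0.2, 73.3]
contact_force: [-3.5, 0.5, -2.0]
finger_gap: 0.021
```

>>> apply_moves(
  targets=[
    [[0,0,0],[0,0,0]],
    [[0,0,0],[0,0,0]],
    [[0,0,0],[0,0,0]],
  ],
  hand=0.055,
)

```text
time: 22.92
position: [0.586, 0.1393, 0.0676]
ee_rot: [-179.7, 0.1, 73.2]
contact_force: [-1.4, 0.5, -0.8]
finger_gap: 0.0549
```

>>> apply_moves(
  targets=[
    [[0,0,-0.02],[0,0,0]],
    [[0,0,-0.04],[0,0,0]],
    [[0,0,-0.05],[0,0,0]],
    [[-0.03,0,-0.05],[0,0,0]],
    [[-0.04,0,-0.02],[0,0,0]],
    [[-0.04,0,0],[0,0,0]],
    [[0,0,0],[0,0,0]],
  ],
)

```text
time: 23.8
position: [0.5606, 0.0319, 0.2664]
ee_rot: [179.1, -0.3, 73.2]
contact_force: [1.0, 0.2, -0.6]
finger_gap: 0.0552
```

```bash
python3 - <<'E'
from h import *
p,R,s=pose(); print(s["time"],p,s["ee_rot"],s["contact_force"])
c,I,D=shot("wrist",12); P=cloud(c,D)
m=(P[...,2]>.085)&(P[...,2]<.1)&(P[...,0]>.4)&(P[...,0]<.53)&(P[...,1]<.1)&(P[...,1]>-.02)
if m.sum()>10:
  r=cv2.minAreaRect((P[m][:,:2]*1000).astype(np.float32)); print(r,m.sum())
c,I,D=shot("scene",12); c,I,D=shot("side",12)
E
```

```text
23.8 [0.56062021 0.03191138 0.26635957] [179.06989636  -0.29644204  73.17286065] [ 0.98385714  0.23524394 -0.55294833]
((475.7945556640625, 45.765159606933594), (27.987966537475586, 46.21773910522461), 78.51106262207031) 750
```

View pics/wrist12.png

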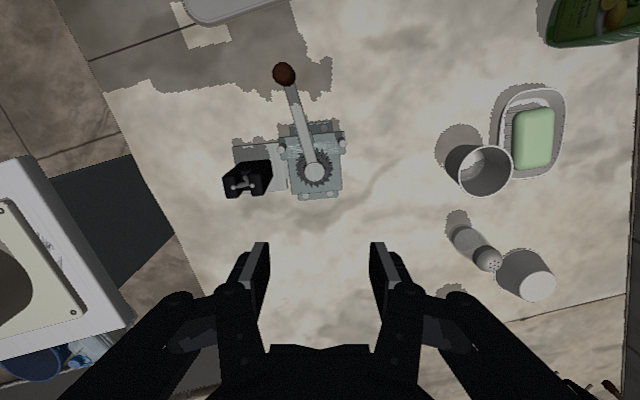

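View pics/scene12.png

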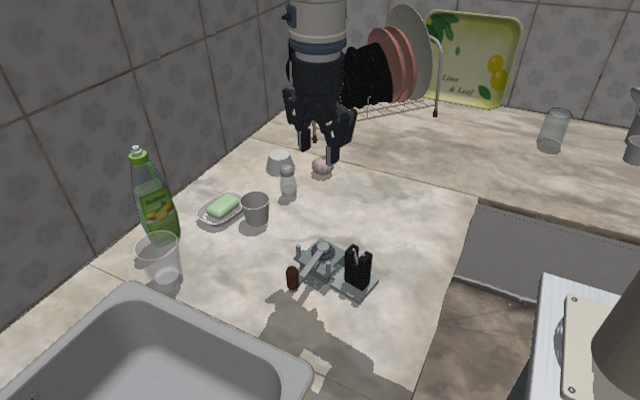

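View pics/side12.png

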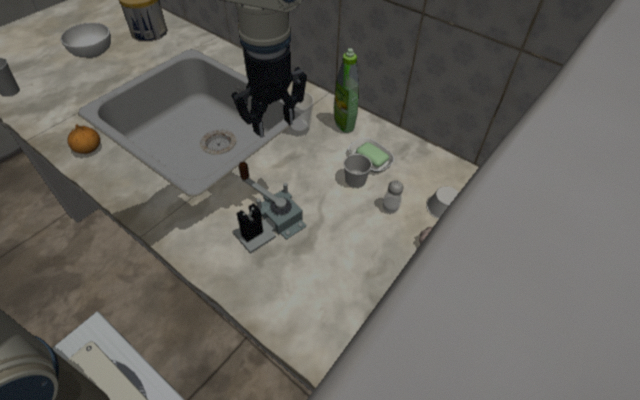

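The sharpener sits in the clamp at wrist view (248,180), with the lever at rest and its knob at (284,73). The cup, shaker and garlic haven't moved, and the gripper touches nothing. Handing in.

```bash
python3 -c "
from plant import manip
print(manip.job_done())"
```

```text
the job is handed in; nothing more can be done
None
```

I slid the tongue fully home, let go of the sharpener, tightened the clamp until it went firm and handed the job in at about 24 s.

- **Tongue:** the push stalled at about 13 N. The head centre then measured 83.1 mm before the screw axis, where fully home is 83 mm. It was 1.1 mm off the throat's centre line. A last look after tightening put the head within about 1 mm of the same place.
- **Clamp:** it took two full lever strokes and a short third. The knob resistance stayed near 4 N, then rose over the last stroke to about 10 N, where I stopped. The highest reading was 10.3 N, below the 14 N limit.
- **Force readings:** the late ones were noisy, for example 9.1, then 7.4, then 9.0 N. I judged firmness by the trend and not by one value. No camera view showed the pad itself, so its grip on the tongue is inferred from the force.
- **Around it:** the final pictures show the cup, shaker and garlic where they stood. The gripper was clear of everything.

One thing disagreed on the way. An early push met 6 N about 11 mm short of home because the tool had tilted nose-down. I levelled and re-centred it, and it then slid in.

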